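Lay a breakfast tray with boiled eggs

ROBOT

A 6-joint arm with a two-finger parallel gripper is mounted at the origin on a cart in front of the work surface, level with it; the furniture and walls round the work are solid. World frame = base frame: x ahead of the robot, y to its left, z up, the work surface at z = 0. Lengths are in m, angles in rad, forces in N, time in s.
With the tool pointing down it reaches from about 0.425 to 0.95 m from the base axis. Payload 3.5 kg.
Tool frame: the origin (TCP) lies midway between the tips of the shut fingers; the grasp point (between the pads) lies 19 mm behind it (ctrl.hold_point_z is the distance from the TCP to the grasp point, in m); z points along the fingers, y is the line along which they close (so a half turn about z gives the same grasp; the last joint's range is limited). The gripper opens to 85 mm and grips with 20 to 120 N. Pads are 22 mm wide; open, the fingers measure 114 mm over their backs; the gripper's body (76 mm by 85 mm) begins 54 mm behind the grasp point. The pads swing forward as they close: fully open they stand 13 mm farther back than shut.
Start: joints at [-1.28, 0.286, 1.577, -0, 1.279, -0.15], TCP at [0.288, -0.61, 0.231] pointing down, gripper open.
Joint ranges: [-2.77, 2.77], [-0.9, 2.22], [0.21, 2.48], [-1.53, 4.67], [0.24, 2.81], [-2.84, 2.84]. Speed limits (rad/s): [2.79, 2.79, 3.14, 3.14, 3.14, 3.14].

INTERFACE

Orientations are given as a unit quaternion [x, y, z, w].
In Python, from plant import readout, cams, sign_off, ctrl gives the robot as it stands. The module is installed in compiled form; this text tells all that it offers.
- The arm moves only by the tool step_arm, never from a script. Its argument "increments" is a list of rows, each a list of 2 entries, a list of its own where there are three numbers: the shift along the world's x, y, z in mm, then the turn, a rotation vector about the world's x, y, z in rad. In form: [[[x, y, z], [rx, ry, rz]], ...]. A call has 1 to 8 rows; each row shifts and turns the commanded pose from where the row before left it; what a row does not reach is not made up. A row lasts 1/12 s, in which the tool goes at most 41.7 mm and 7.16 degrees, less where a joint would pass 70% of its speed; a pose out of reach is approached as far as the arm can. A call is refused whole if a number of a shift passes 41.7 or a number of a turn 0.125, either way. A call with a gripper value outside its range is refused whole. "fingers" is the opening, from -1 (shut) to 1 (fully open), set as the call begins (left out, the last holds). The fingers move at their own pace and stop on an object; "grip_force" is the grip in N (left out, the last holds). Time passes only in rows, so rows that do not move let the fingers close. It gives the time, the measured TCP pose, the force, the opening and the grip force at its end, in the units of the state.
- readout.get_state(): the state, without advancing time (a new reading comes with each control period).
- cams.read_camera(name): name is "scene" or "top" or "wrist"; returns the picture (384x512x3 uint8, red, green, blue); there is no depth.
- cams.get_calibration(name): a dict with "fx", "fy", "cx", "cy" (pixels), "distortion" ([k1, k2, p1, p2, k3] as OpenCV has them; the pictures are not rectified), "eye" and "rotation" of the camera in the world; the wrist camera has in their place "T_tool_cam" (4x4, takes a point from camera to tool coordinates, whose origin is the TCP and whose axes are the flange's). Camera axes: x right, y up, looking along -z (the intrinsics and any distortion apply to the point x, -y, -z); pixel columns grow to the right and rows downward; lengths in m; the calibration is good to about 2 mm. A picture is of the moment at which its call begins: read the wrist's pose just before it. get_calibration takes no time and is no camera call.
- sign_off(): hands the job in; it is judged then, once.
The state is a dict: "time": time; "qpos": joint angles; "dq": joint speeds; "joint_efforts": joint torques, N m; "eef_pos": TCP position; "tcp_rot": TCP orientation; "contact_force": force on the tool from outside, world axes, zero at the start; "wrist_torque": the same for the moment, N m; "opening": opening from 0.0 (shut) to 1.0 (fully open); "finger_force": force on a finger pad.
Only numpy, scipy, OpenCV 4.12 (cv2) and the standard library are available. Lean on these libraries where they do the work, as an engineer would, in place of code of your own. Each camera call takes 0.05 s, during which the arm holds its last target. There are 200 camera calls.

TASK

Lay the breakfast tray: first, while it is still empty, push the white egg stand along the tray until it sits square and flush against both rims in the tray's corner. Then stand every egg from the sloping rack upright in a cup of the stand, pointed end up, and stand the white salt pot on the round coaster; drop no egg, and leave the terracotta pot where it is.

Things in the scene. Friction and masses are not known exactly. Their poses are not given: they have to be found in the camera images.
- tray: Fixed wooden serving tray, 220 (x) x 360 (y) x 8 mm board, with a raised rim 10 mm thick and 22 mm above the board along its back (+x) and its left (+y) edge only; front and right edges are open. Origin: centre of its underside, on the worktop; x to the back, y to the left, z up.
- tray_corner (a point): Inner corner of the tray's two rims, on the upper face of the board (8 mm above the worktop); axes as the tray's. The free area lies towards -x and -y.
- egg_stand: Loose white egg stand, 0.6 kg: base block 130 (x) x 140 (y) x 20 mm with four blue egg cups on it, rims 42 mm above its underside. Starts on the tray some cm out of the corner and askew. Origin: centre of its underside; x towards the tray's back, y to its left.
- stand_corner (a point): Back left (+x, +y) lower corner of the egg stand's base, 65 mm and 70 mm from its origin; axes as the stand's. It belongs at tray_corner.
- cup_1 (a point): Centre of the mouth of the back left cup of the stand, at rim height: mouth 33 mm, outside 40 mm across, 22 mm tall; cups stand 60 mm apart in x and 70 mm in y. An egg rests on the rim with its origin about 15 mm above this point.
- cup_2 (a point): Centre of the mouth of the back right cup of the stand, at rim height: mouth 33 mm, outside 40 mm across, 22 mm tall; cups stand 60 mm apart in x and 70 mm in y. An egg rests on the rim with its origin about 15 mm above this point.
- cup_3 (a point): Centre of the mouth of the front left cup of the stand, at rim height: mouth 33 mm, outside 40 mm across, 22 mm tall; cups stand 60 mm apart in x and 70 mm in y. An egg rests on the rim with its origin about 15 mm above this point.
- cup_4 (a point): Centre of the mouth of the front right cup of the stand, at rim height: mouth 33 mm, outside 40 mm across, 22 mm tall; cups stand 60 mm apart in x and 70 mm in y. An egg rests on the rim with its origin about 15 mm above this point.
- egg_rack: Fixed wooden sloping egg rack, 255 mm long in y, with four steel cups like those of the stand in a row 68 mm apart, tilted so that the eggs lean 30 degrees towards its front (-x). Origin: centre of its underside; rims 75 mm above it at x = 0, y = 102, 34, -34 and -102 mm; z up.
- egg_1: Rigid brown egg, 60 g, 44 mm thick, 55 mm long; two to four eggs are present. Origin: centre of the round lower half, at the thickest place, 22 mm above the blunt end and 33 mm below the pointed end; z runs along its axis to the pointed end. Starts in the rack, pointed end up and leaning 30 degrees.
- egg_2: Rigid brown egg, 60 g, 44 mm thick, 55 mm long; two to four eggs are present. Origin: centre of the round lower half, at the thickest place, 22 mm above the blunt end and 33 mm below the pointed end; z runs along its axis to the pointed end. Starts in the rack, pointed end up and leaning 30 degrees.
- egg_3: Rigid brown egg, 60 g, 44 mm thick, 55 mm long; two to four eggs are present. Origin: centre of the round lower half, at the thickest place, 22 mm above the blunt end and 33 mm below the pointed end; z runs along its axis to the pointed end. Starts in the rack, pointed end up and leaning 30 degrees.
- egg_4: Rigid brown egg, 60 g, 44 mm thick, 55 mm long; two to four eggs are present. Origin: centre of the round lower half, at the thickest place, 22 mm above the blunt end and 33 mm below the pointed end; z runs along its axis to the pointed end. Starts in the rack, pointed end up and leaning 30 degrees.
- salt_pot: Loose white salt pot, 0.15 kg: upright round body 50 mm across and 26 mm tall with a fixed domed lid and a small steel knob, 46 mm tall in all. Origin: centre of its underside; z up.
- pepper_pot: Loose terracotta (orange-brown) pot of the same shape and size, about 12 cm from the white one; a bystander. Origin: centre of its underside.
- coaster: Round wooden coaster fixed on the tray, 98 mm across, 9 mm thick. Origin: centre of its underside, on the tray board.
There are look-alikes about, which are no part of the job. What is shaped like the egg_4 but black, pink or purple is not meant.

How it is judged:
On the way:
1. the empty egg stand is square and flush in the tray's corner (x of stand_corner in the frame of tray_corner above -0.005 m and y of stand_corner in the frame of tray_corner above -0.005 m and z of stand_corner in the frame of tray_corner below 0.006 m and angle between the x axis of egg_stand and the x axis of tray, either way round below 0.05 rad and horizontal distance between each of egg_1, egg_2, egg_3, egg_4 and egg_stand above 0.1 m), for 0.2 s.
At the end, for the whole second after the job is handed in: Stand within 5 mm of both rims of the tray corner and square within 0.05 rad; every egg present at rest in a cup of it, within 7 mm of its centre, pointed end up within 0.2 rad; salt pot at rest upright (0.1 rad) on the coaster, within 20 mm of its centre (x of stand_corner in the frame of tray_corner above -0.005 m and y of stand_corner in the frame of tray_corner above -0.005 m and z of stand_corner in the frame of tray_corner below 0.006 m and angle between the x axis of egg_stand and the x axis of tray, either way round below 0.05 rad and (horizontal distance between egg_1 and cup_1 below 0.007 m or horizontal distance between egg_1 and cup_2 below 0.007 m or horizontal distance between egg_1 and cup_3 below 0.007 m or horizontal distance between egg_1 and cup_4 below 0.007 m) and z of egg_1 in the frame of egg_stand between 0.05 and 0.064 m and angle between each of egg_1, egg_2, egg_3, egg_4's own z axis and vertical below 0.2 rad and linear speed of each of egg_1, egg_2, egg_3, egg_4, salt_pot below 0.02 m/s and (horizontal distance between egg_2 and cup_1 below 0.007 m or horizontal distance between egg_2 and cup_2 below 0.007 m or horizontal distance between egg_2 and cup_3 below 0.007 m or horizontal distance between egg_2 and cup_4 below 0.007 m) and z of egg_2 in the frame of egg_stand between 0.05 and 0.064 m and (horizontal distance between egg_3 and cup_1 below 0.007 m or horizontal distance between egg_3 and cup_2 below 0.007 m or horizontal distance between egg_3 and cup_3 below 0.007 m or horizontal distance between egg_3 and cup_4 below 0.007 m) and z of egg_3 in the frame of egg_stand between 0.05 and 0.064 m and (horizontal distance between egg_4 and cup_1 below 0.007 m or horizontal distance between egg_4 and cup_2 below 0.007 m or horizontal distance between egg_4 and cup_3 below 0.007 m or horizontal distance between egg_4 and cup_4 below 0.007 m) and z of egg_4 in the frame of egg_stand between 0.05 and 0.064 m and horizontal distance between salt_pot and coaster below 0.02 m and angle between salt_pot's own z axis and vertical below 0.1 rad and z of salt_pot in the frame of coaster between 0.005 and 0.014 m); the robot touches nothing.
It fails at once if an egg is dropped onto the worktop, the tray or the floor (height (world z) of any of egg_1, egg_2, egg_3, egg_4 below 0.036 m).
It fails at once if the terracotta pot is moved by more than 3 cm or knocked over (distance of pepper_pot from where it was at the start of the episode above 0.03 m or angle between pepper_pot's own z axis and vertical above 0.5 rad).
Of egg_1, egg_2, egg_3, egg_4 only 2 to 4 are there at a start; the rules pass over those that are not, and their reading is None.
At some moment in a run one of salt_pot may be knocked a few centimetres aside while the robot is not near it.
It also fails if it takes over 210 s, if anything falls off the work surface, if the arm or the gripper's body presses on something with over 40 N, if the wrist force passes 120 N, or if a joint passes its speed limit or range.

## Working session

There is one attempt and no reset: what is moved stays moved. The work goes in short steps, Python scripts to look and compute and a tool call to move; the robot and the scene stay as the last step left them, time stands still between calls to the robot, and variables do not carry over. Pictures are saved under pics/ and viewed, at most 14 in all, crops included, and the job is handed in when it is done.

Besides the shell and the picture viewer there is one more tool, called in YAML: its name, and indented under it one key for each argument. step_arm: Moves the arm, as the interface text tells. Its arguments: {"type":"object","properties":{"increments":{"type":"array","items":{"type":"array"}},"fingers":{"type":"number"},"grip_force":{"type":"number"}},"required":["increments"]}

```bash
mkdir -p pics
python3 - <<'E'
from plant import readout,cams
import cv2,numpy as np
s=readout.get_state();print(s)
for n in ("scene","top"):
    im=cams.read_camera(n);cv2.imwrite(f"pics/{n}0.png",im[:,:,::-1])
for n in ("scene","top","wrist"): print(n,cams.get_calibration(n))
E
```

```text
{'time': 0.0, 'qpos': array([-1.28002221e+00,  2.87177410e-01,  1.57821879e+00, -2.05043040e-06,
        1.27861253e+00, -1.50004832e-01]), 'dq': array([-1.20239455e-03,  1.29930974e-03, -4.65616884e-05,  7.94312541e-04,
        1.73889745e-03, -1.11934627e-04]), 'joint_efforts': array([-9.18662372e-04, -4.05987597e+01, -2.92629254e+01, -1.30563885e-04,
        5.79758649e-03, -6.18577488e-06]), 'eef_pos': array([ 0.28781148, -0.60981511,  0.22991674]), 'tcp_rot': array([ 9.75811604e-01,  2.18609821e-01, -8.59363719e-05, -1.20498163e-03]), 'contact_force': array([-0.23148017,  0.26818432,  0.47713166]), 'wrist_torque': array([-0.01536366, -0.00575136, -0.04494144]), 'finger_force': 0.0, 'opening': 0.9988270513450513}
scene {'fx': 446.5923090650666, 'fy': 446.5923090650666, 'cx': 252.35064589980934, 'cy': 203.23083626204686, 'distortion': array([-0.11335112,  0.        ,  0.        ,  0.        ,  0.        ]), 'eye': array([-0.11284108, -0.72327527,  1.11274109]), 'rotation': array([ 0.3253783 , -0.14772601, -0.38013542,  0.85311374])}
top {'fx': 425.4086782852533, 'fy': 425.4086782852533, 'cx': 251.5490421357707, 'cy': 200.73417630713183, 'distortion': array([0.03563845, 0.        , 0.        , 0.        , 0.        ]), 'eye': array([ 0.40861266, -0.12505661,  1.13183849]), 'rotation': array([ 0.04020825, -0.05369897, -0.69828068,  0.71267371])}
wrist {'fx': 324.5995754142808, 'fy': 324.5995754142808, 'cx': 254.4935590977416, 'cy': 189.1493433803891, 'distortion': array([-0.02115841,  0.        ,  0.        ,  0.        ,  0.        ]), 'T_tool_cam': array([[ 1.17094470e-03,  9.58327412e-01,  2.85669741e-01,
         7.35919786e-02],
       [ 9.99999228e-01, -1.00330588e-03, -7.33183240e-04,
         2.41005554e-04],
       [-4.16015465e-04,  2.85670379e-01, -9.58327846e-01,
        -1.42832326e-01],
       [ 0.00000000e+00,  0.00000000e+00,  0.00000000e+00,
         1.00000000e+00]])}
```

View pics/top0.png

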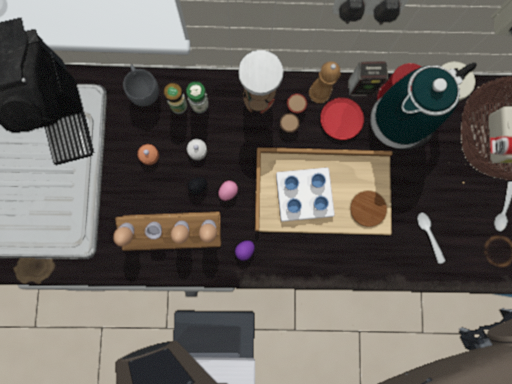

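View pics/scene0.png

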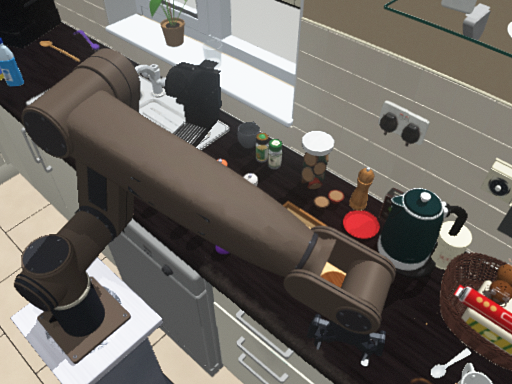

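```bash
cat > h.py <<'E'
from plant import readout,cams
import cv2,numpy as np
from scipy.spatial.transform import Rotation as R
def cam(n):
    c=cams.get_calibration(n)
    K=np.array([[c['fx'],0,c['cx']],[0,c['fy'],c['cy']],[0,0,1]]);D=np.array(c['distortion'])
    if n=='wrist':
        s=readout.get_state();T=np.array(c['T_tool_cam']);Rt=R.from_quat(s['tcp_rot']).as_matrix()
        return K,D,Rt@T[:3,:3],s['eef_pos']+Rt@T[:3,3]
    q=np.array(c['rotation'])
    return K,D,R.from_quat(q).as_matrix(),np.array(c['eye'])
def ray(cm,px):
    K,D,Rm,e=cm
    u=cv2.undistortPoints(np.array(px,float).reshape(-1,1,2),K,D).reshape(-1,2)
    d=np.c_[u[:,0],-u[:,1],-np.ones(len(u))]@Rm.T
    return e,d
def onz(cm,px,z):
    e,d=ray(cm,px); return e+d*((z-e[2])/d[:,2:])
def proj(cm,P):
    K,D,Rm,e=cm
    p=(np.atleast_2d(P)-e)@Rm
    return cv2.projectPoints(p*[1,-1,-1],np.zeros(3),np.zeros(3),K,D)[0].reshape(-1,2)
def blobs(mask,amin=30):
    n,l,st,c=cv2.connectedComponentsWithStats(mask.astype(np.uint8))
    return [(c[i].round(1),st[i,4],st[i,:4],l==i) for i in range(1,n) if st[i,4]>=amin]
def shot(n,name=None):
    cm=cam(n);im=cams.read_camera(n)
    if name: cv2.imwrite(f'pics/{name}.png',im[:,:,::-1])
    return cm,im
E
python3 - <<'E'
from h import *
cm=cam('top');im=cv2.imread('pics/top0.png');hsv=cv2.cvtColor(im,cv2.COLOR_BGR2HSV)
print(proj(cm,[[0,0,0],[.6,0,0],[.6,-.3,0]]).round(1))
c=im[130:270,95:405];cv2.imwrite('pics/crop.png',cv2.resize(c,None,fx=2.55,fy=2.55,interpolation=cv2.INTER_CUBIC))
H,S,V=cv2.split(hsv)
for nm,m in dict(blue=(abs(H.astype(int)-108)<14)&(S>110)&(V>50),white=(S<60)&(V>170),egg=(H<16)&(S>60)&(S<170)&(V>150),orange=(H<12)&(S>150)&(V>120)).items():
    for b in blobs(m,25):
        if 100<b[0][0]<400 and 130<b[0][1]<270: print(nm,b[:3])
E
```

```text
[[188.7 423.4]
 [197.8 184.9]
 [309.1 187.4]]
blue (array([318.2, 179.8]), np.int32(101), array([313, 175,  12,  11], dtype=int32))
blue (array([291.5, 182.3]), np.int32(104), array([286, 177,  12,  12], dtype=int32))
blue (array([320.9, 202.3]), np.int32(91), array([315, 197,  13,  12], dtype=int32))
blue (array([293.9, 205. ]), np.int32(100), array([288, 200,  13,  12], dtype=int32))
white (array([196.1, 147.3]), np.int32(212), array([188, 140,  18,  16], dtype=int32))
white (array([304.9, 193.2]), np.int32(1991), array([276, 167,  59,  54], dtype=int32))
egg (array([147.3, 152.9]), np.int32(224), array([139, 145,  18,  17], dtype=int32))
egg (array([178.6, 232.4]), np.int32(200), array([171, 225,  17,  16], dtype=int32))
egg (array([206.9, 231.3]), np.int32(199), array([200, 224,  16,  16], dtype=int32))
egg (array([121.7, 234.5]), np.int32(205), array([114, 227,  17,  17], dtype=int32))
```

View pics/crop.png

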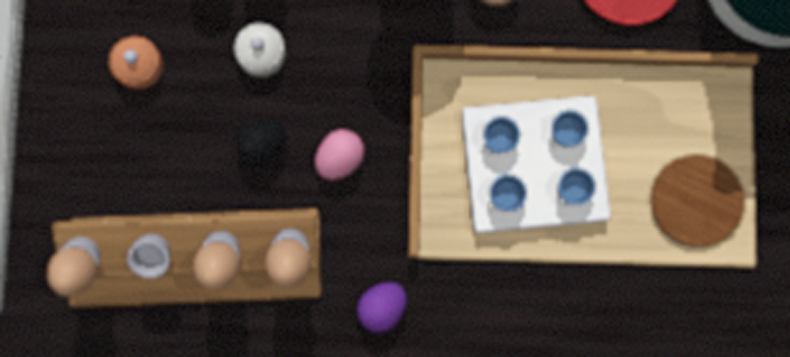

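Run:
```python
from h import *
cm=cam('top')
P=onz(cm,[[291.5,182.3],[318.2,179.8],[293.9,205],[320.9,202.3]],.05);print(P.round(4),P.mean(0).round(4))
f=lambda a:[95+a[0]/2.55,130+a[1]/2.55]
t=onz(cm,[f(p) for p in [(463,108),(596,97),(609,217),(476,232)]],.028);print('stand top corners',t.round(4),t.mean(0))
v=P[0]+P[1]-P[2]-P[3];w=P[0]+P[2]-P[1]-P[3]
print('yaw',np.arctan2(v[1],v[0]),np.arctan2(-w[0],w[1]))
print('rim inner TL,TR,BL',onz(cm,[f(p) for p in [(421,57),(755,64),(416,257)]],.030).round(4))
print('front edge L,R,board',onz(cm,[f(p) for p in [(416,257),(755,266)]],.008).round(4))
print('coaster',onz(cm,[f((698,200))],.017).round(4))
print('salt,pepper',onz(cm,[[196.1,147.3],[147.3,152.9]],.025).round(4))
print('eggs',onz(cm,[[121.7,234.5],[178.6,232.4],[206.9,231.3]],.09).round(4))
print('rack empty cup',onz(cm,[f((150,257))],.075).round(4))
```

```text
[[ 0.6038 -0.2467  0.05  ]
 [ 0.6119 -0.3159  0.05  ]
 [ 0.5448 -0.2533  0.05  ]
 [ 0.5533 -0.3227  0.05  ]] [ 0.5784 -0.2847  0.05  ]
stand top corners [[ 0.6336 -0.2095  0.028 ]
 [ 0.6483 -0.3477  0.028 ]
 [ 0.5232 -0.3605  0.028 ]
 [ 0.5049 -0.2242  0.028 ]] [ 0.57750909 -0.28547724  0.028     ]
yaw 0.11370573030475342 0.11926175946963816
rim inner TL,TR,BL [[ 0.6861 -0.1649  0.03  ]
 [ 0.6866 -0.5133  0.03  ]
 [ 0.478  -0.1633  0.03  ]]
front edge L,R,board [[ 0.4794 -0.164   0.008 ]
 [ 0.4775 -0.5159  0.008 ]]
coaster [[ 0.5441 -0.4554  0.017 ]]
salt,pepper [[0.697  0.0054 0.025 ]
 [0.6784 0.1334 0.025 ]]
eggs [[ 0.4588  0.1693  0.09  ]
 [ 0.4665  0.0325  0.09  ]
 [ 0.4705 -0.0361  0.09  ]]
rack empty cup [[0.4701 0.0957 0.075 ]]
```

Top view: three brown eggs lie in the rack's cups 1, 3 and 4 (pixels (122,234), (179,232), (207,231)). The look-alikes are pink (228,190), purple (245,250) and black (197,185). The white pot is at (196,147) and the terracotta one at (147,153). First job is the stand: I'll push it +x with the open fingers.

step_arm:
  increments:
    - [[18,32.5,-11],[0,0,-0.044]]
    - [[18,32.5,-11],[0,0,-0.044]]
    - [[18,32.5,-11],[0,0,-0.044]]
    - [[18,32.5,-11],[0,0,-0.044]]
    - [[18,32.5,-11],[0,0,-0.044]]
    - [[18,32.5,-11],[0,0,-0.044]]
    - [[18,32.5,-11],[0,0,-0.044]]
    - [[18,32.5,-11],[0,0,-0.044]]
  fingers: 1

```text
time: 0.77
eef_pos: [0.4323, -0.3485, 0.1424]
tcp_rot: [0.999, 0.043, -0.0, -0.0]
contact_force: [-0.1, 0.1, 0.6]
opening: 1.004
finger_force: 0.0
```

step_arm:
  increments:
    - [[18,32.5,-11],[0,0,-0.044]]
    - [[18,32.5,-11],[0,0,-0.045]]
    - [[0,0,0],[0,0,0]]
    - [[0,0,0],[0,0,0]]
    - [[0,0,0],[0,0,0]]

```text
time: 1.18
eef_pos: [0.468, -0.2857, 0.1214]
tcp_rot: [1.0, 0.0, -0.0, 0.0]
contact_force: [0.1, 0.6, 0.2]
opening: 0.998
finger_force: 0.0
```

Run:
```python
from h import *
s=readout.get_state();print(s['qpos'].round(2),s['eef_pos'].round(4),R.from_quat(s['tcp_rot']).as_matrix().round(3))
cm,im=shot('wrist','w1')
```

```text
[-0.73  0.13  1.98 -0.    1.04  0.84] [ 0.468  -0.2857  0.1214] [[ 1.     0.001 -0.   ]
 [ 0.001 -1.    -0.   ]
 [-0.     0.    -1.   ]]
```

View pics/w1.png

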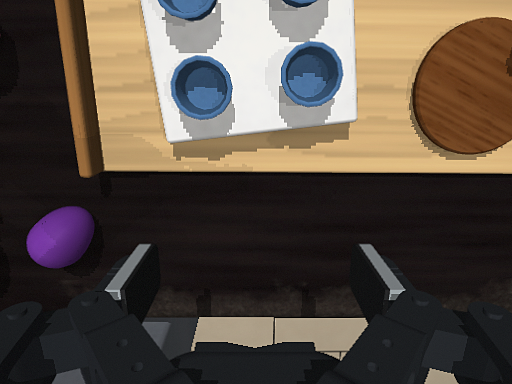

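step_arm:
  increments:
    - [[-8,0,-30],[0,0,0]]
    - [[0,0,-30],[0,0,0]]
    - [[0,0,-30],[0,0,0]]
    - [[0,0,-16],[0,0,0]]
    - [[0,0,-10],[0,0,0]]
    - [[0,0,0],[0,0,0]]
    - [[0,0,0],[0,0,0]]

```text
time: 1.82
eef_pos: [0.4601, -0.2868, 0.0059]
tcp_rot: [1.0, -0.001, 0.0, 0.0]
contact_force: [0.4, -0.2, 0.1]
opening: 1.001
finger_force: 0.0
```

step_arm:
  increments:
    - [[10,0,0],[0,0,0]]
    - [[10,0,0],[0,0,0]]
    - [[10,0,0],[0,0,0]]
    - [[5,0,0],[0,0,0]]
    - [[5,0,0],[0,0,0]]
    - [[5,0,0],[0,0,0]]
    - [[5,0,0],[0,0,0]]
    - [[5,0,0],[0,0,0]]

```text
time: 2.48
eef_pos: [0.514, -0.2841, 0.005]
tcp_rot: [1.0, 0.001, -0.002, -0.001]
contact_force: [-4.4, 2.8, 3.9]
opening: 1.0
finger_force: 2.7
```

step_arm:
  increments:
    - [[5,0,0],[0,0,0]]
    - [[5,0,0],[0,0,0]]
    - [[5,0,0],[0,0,0]]
    - [[4,0,0],[0,0,0]]
    - [[4,0,0],[0,0,0]]
    - [[0,0,0],[0,0,0]]
    - [[0,0,0],[0,0,0]]

```text
time: 3.07
eef_pos: [0.5391, -0.2858, 0.0057]
tcp_rot: [1.0, -0.0, 0.001, 0.001]
contact_force: [0.0, 0.2, -0.3]
opening: 1.002
finger_force: 0.0
```

Run:
```python
from h import *
s=readout.get_state();print(s['eef_pos'].round(4),s['contact_force'].round(2))
cm,im=shot('wrist','w2')
```

```text
[ 0.5391 -0.2858  0.0057] [ 0.04  0.17 -0.33]
```

View pics/w2.png

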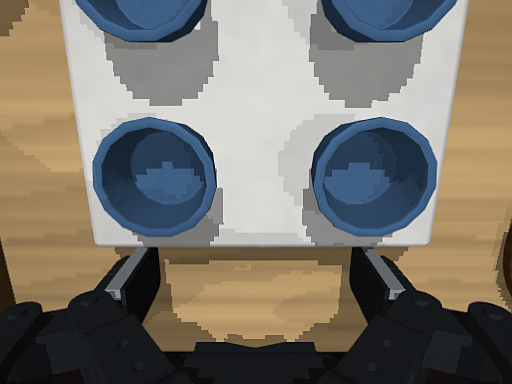

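The stand is now square against both fingers. I'll press on to the back rim.

step_arm:
  increments:
    - [[3,0,0],[0,0,0]]
    - [[3,0,0],[0,0,0]]
    - [[2,0,0],[0,0,0]]
    - [[2,0,0],[0,0,0]]
    - [[0,0,0],[0,0,0]]

```text
time: 3.53
eef_pos: [0.5475, -0.2857, 0.0057]
tcp_rot: [1.0, -0.0, -0.001, -0.0]
contact_force: [-5.2, -0.3, 2.9]
opening: 1.002
finger_force: 2.5
```

step_arm:
  increments:
    - [[2,0,0],[0,0,0]]
    - [[2,0,0],[0,0,0]]
    - [[0,0,0],[0,0,0]]

```text
time: 3.78
eef_pos: [0.5475, -0.2855, 0.0057]
tcp_rot: [1.0, 0.0, -0.006, -0.001]
contact_force: [-18.2, -0.1, 13.5]
opening: 0.997
finger_force: 9.2
```

step_arm:
  increments:
    - [[-15,0,0],[0,0,0]]
    - [[-10,0,10],[0,0,0]]
    - [[0,0,40],[0,0,0]]
    - [[0,0,40],[0,0,0]]
    - [[7,-8,0],[0,0,0.12]]
    - [[7,-8,0],[0,0,0.12]]
    - [[7,-8,0],[0,0,0.12]]
    - [[7,-8,0],[0,0,0.12]]
  fingers: 0

```text
time: 4.45
eef_pos: [0.5563, -0.3181, 0.0964]
tcp_rot: [0.971, 0.24, 0.001, 0.001]
contact_force: [-0.3, 0.3, -0.1]
opening: 0.499
finger_force: 0.0
```

step_arm:
  increments:
    - [[7,-8,0],[0,0,0.121]]
    - [[7,-8,0],[0,0,0.121]]
    - [[7,-8,0],[0,0,0.121]]
    - [[7,-8,0],[0,0,0.121]]
    - [[7,-8,0],[0,0,0.121]]
    - [[7,-8,0],[0,0,0.121]]
    - [[7,-8,0],[0,0,0.121]]
    - [[7,-10,0],[0,0,0.121]]

```text
time: 5.12
eef_pos: [0.6122, -0.3837, 0.0956]
tcp_rot: [0.747, 0.665, 0.001, 0.001]
contact_force: [0.3, -0.7, -0.6]
opening: 0.5
finger_force: 0.0
```

step_arm:
  increments:
    - [[7,-8,0],[0,0,0.122]]
    - [[0,0,0],[0,0,0]]
    - [[0,0,0],[0,0,0]]

```text
time: 5.37
eef_pos: [0.6185, -0.3917, 0.0954]
tcp_rot: [0.709, 0.706, 0.0, 0.001]
contact_force: [0.2, -0.4, 0.1]
opening: 0.498
finger_force: 0.0
```

Run:
```python
from h import *
s=readout.get_state();print(s['qpos'].round(2),s['eef_pos'].round(4),s['contact_force'].round(2),s['opening'],R.from_quat(s['tcp_rot']).as_matrix().round(3)[:,0])
cm,im=shot('top','t3');hsv=cv2.cvtColor(im,cv2.COLOR_RGB2HSV);H,S,V=cv2.split(hsv)
cm,im=shot('wrist','w3')
```

```text
[-0.7   0.53  1.51  0.    1.1  -0.7 ] [ 0.6185 -0.3917  0.0954] [ 0.23 -0.44  0.14] 0.497761203989412 [ 0.005  1.    -0.   ]
```

View pics/w3.png

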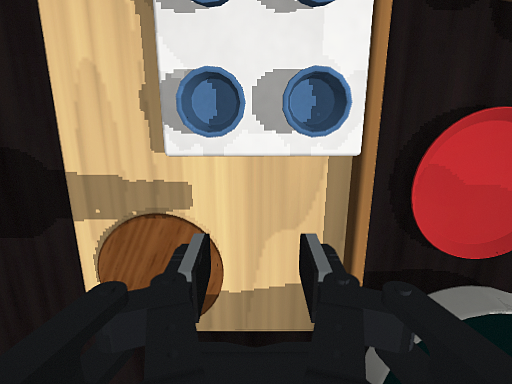

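step_arm:
  increments:
    - [[2,0,-35],[0,0,0]]
    - [[0,0,-35],[0,0,0]]
    - [[0,0,-12],[0,0,0]]
    - [[0,0,0],[0,0,0]]
    - [[0,8,0],[0,0,0]]
    - [[0,8,0],[0,0,0]]
    - [[0,6,0],[0,0,0]]
    - [[0,6,0],[0,0,0]]

```text
time: 6.13
eef_pos: [0.6211, -0.3641, 0.0158]
tcp_rot: [0.707, 0.707, -0.0, 0.003]
contact_force: [0.7, -3.4, 0.3]
opening: 0.5
finger_force: 1.8
```

step_arm:
  increments:
    - [[0,5,0],[0,0,0]]
    - [[0,5,0],[0,0,0]]
    - [[0,5,0],[0,0,0]]
    - [[0,5,0],[0,0,0]]
    - [[0,5,0],[0,0,0]]
    - [[0,5,0],[0,0,0]]
    - [[0,5,0],[0,0,0]]
    - [[0,0,0],[0,0,0]]

```text
time: 6.8
eef_pos: [0.6213, -0.3291, 0.0154]
tcp_rot: [0.707, 0.707, 0.0, 0.002]
contact_force: [0.3, -3.7, 3.0]
opening: 0.498
finger_force: 1.8
```

step_arm:
  increments:
    - [[0,4,0],[0,0,0]]
    - [[0,4,0],[0,0,0]]
    - [[0,3,0],[0,0,0]]
    - [[0,2,0],[0,0,0]]
    - [[0,0,0],[0,0,0]]

```text
time: 7.22
eef_pos: [0.6212, -0.3169, 0.0153]
tcp_rot: [0.707, 0.707, -0.0, 0.002]
contact_force: [0.6, -5.1, 3.6]
opening: 0.496
finger_force: 2.4
```

step_arm:
  increments:
    - [[0,3,0],[0,0,0]]
    - [[0,2,0],[0,0,0]]
    - [[0,2,0],[0,0,0]]
    - [[0,0,0],[0,0,0]]

```text
time: 7.55
eef_pos: [0.6207, -0.315, 0.0154]
tcp_rot: [0.707, 0.707, -0.003, 0.006]
contact_force: [-0.9, -16.5, -0.1]
opening: 0.5
finger_force: 8.5
```

Run:
```python
from h import *
cm,im=shot('wrist','w4')
```

```text
(no output)
```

View pics/w4.png

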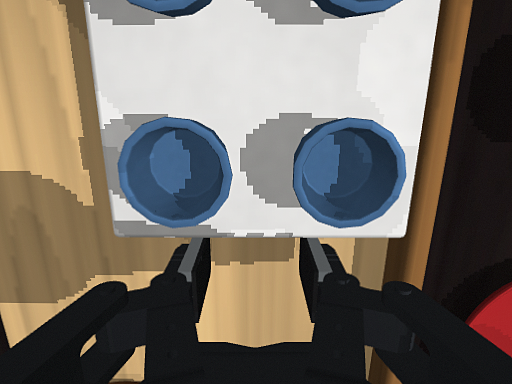

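step_arm:
  increments:
    - [[0,-15,0],[0,0,0]]
    - [[0,-10,20],[0,0,0]]
    - [[0,-10,40],[0,0,0]]
    - [[0,-10,40],[0,0,0]]
    - [[0,-10,40],[0,0,0]]
    - [[0,-10,30],[0,0,0]]
    - [[0,0,0],[0,0,0]]
    - [[0,0,0],[0,0,0]]

```text
time: 8.27
eef_pos: [0.6209, -0.3737, 0.1861]
tcp_rot: [0.708, 0.707, 0.001, 0.001]
contact_force: [-0.1, -0.2, -1.2]
opening: 0.503
finger_force: 0.0
```

```bash
cat > stand.py <<'E'
from h import *
import sys
n=sys.argv[1]
cm,im=shot('wrist',n)
H,S,V=[a.astype(int) for a in cv2.split(cv2.cvtColor(im,cv2.COLOR_RGB2HSV))]
cups=[]
for b in blobs((abs(H-108)<14)&(S>90)&(V>40),600):
    cn=cv2.findContours(b[3].astype(np.uint8),0,1)[0]; c=max(cn,key=cv2.contourArea)
    print('cup',b[:3],onz(cm,[b[0]],.05).round(4))
w=max(blobs((S<70)&(V>110),2000),key=lambda b:b[1])[3].astype(np.uint8)
c=max(cv2.findContours(cv2.morphologyEx(w,3,np.ones((25,25))),0,1)[0],key=cv2.contourArea)
q=cv2.approxPolyDP(c,12,True).reshape(-1,2);print(q.tolist());print(onz(cm,q,.028).round(4))
print('coaster',[ (b[0],b[1],onz(cm,[b[0]],.017).round(4)) for b in blobs((H<16)&(S>100)&(V>60)&(V<170),1500)])
E
python3 stand.py w5
```

```text
cup (array([219.2,  50.7]), np.int32(1953), array([196,  25,  48,  52], dtype=int32)) [[ 0.5943 -0.2688  0.05  ]]
cup (array([293.9,  51. ]), np.int32(1938), array([270,  25,  49,  52], dtype=int32)) [[ 0.6539 -0.269   0.05  ]]
[[179, 0], [185, 95], [328, 94], [334, 0]]
[[ 0.5599 -0.2269  0.028 ]
 [ 0.5605 -0.303   0.028 ]
 [ 0.6881 -0.3022  0.028 ]
 [ 0.6885 -0.2269  0.028 ]]
coaster [(array([331.5, 124.9]), np.int32(2058), array([[ 0.6956, -0.3305,  0.017 ]])), (array([488.5,  42.7]), np.int32(1586), array([[ 0.8327, -0.257 ,  0.017 ]])), (array([178.8, 231.9]), np.int32(4382), array([[ 0.5434, -0.4405,  0.017 ]]))]
```

View pics/w5.png

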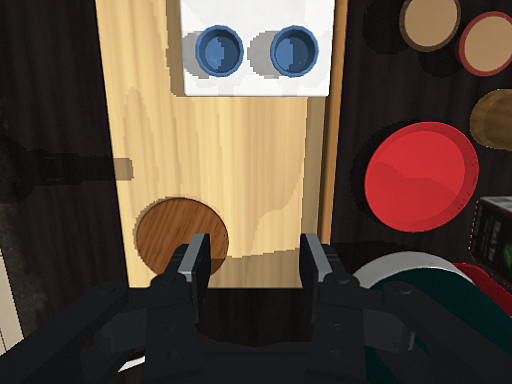

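The stand sits flush and square: back edge x 0.6885, right face y −0.303. Next is the egg rack.

step_arm:
  increments:
    - [[-12.4,33.8,5],[0,0,-0.121]]
    - [[-12.4,33.8,5],[0,0,-0.121]]
    - [[-12.4,33.8,5],[0,0,-0.121]]
    - [[-12.4,33.8,5],[0,0,-0.121]]
    - [[-12.4,33.8,5],[0,0,-0.121]]
    - [[-12.4,33.8,5],[0,0,-0.121]]
    - [[-12.4,33.8,5],[0,0,-0.121]]
    - [[-12.4,33.8,5],[0,0,-0.121]]

```text
time: 8.98
eef_pos: [0.5181, -0.1, 0.2199]
tcp_rot: [0.956, 0.294, -0.003, -0.003]
contact_force: [0.4, 0.2, -0.2]
opening: 0.497
finger_force: 0.0
```

step_arm:
  increments:
    - [[-12.4,33.8,5],[0,0,-0.121]]
    - [[-12.4,33.8,5],[0,0,-0.121]]
    - [[-12.4,33.8,5],[0,0,-0.12]]
    - [[-12.4,33.8,5],[0,0,-0.12]]
    - [[-12.4,33.8,5],[0,0,-0.12]]
    - [[0,0,0],[0,0,0]]
    - [[0,0,0],[0,0,0]]
    - [[0,0,0],[0,0,0]]

```text
time: 9.65
eef_pos: [0.4584, 0.0646, 0.2459]
tcp_rot: [1.0, 0.004, -0.002, -0.0]
contact_force: [0.2, -0.4, -0.2]
opening: 0.5
finger_force: 0.0
```

```bash
cat > eggs.py <<'E'
from h import *
import sys
cm,im=shot('wrist',sys.argv[1])
s=readout.get_state();print(s['eef_pos'].round(4),s['qpos'].round(2),R.from_quat(s['tcp_rot']).as_matrix().round(3)[:,0])
H,S,V=[a.astype(int) for a in cv2.split(cv2.cvtColor(im,cv2.COLOR_RGB2HSV))]
for b in blobs((H<16)&(S>60)&(S<165)&(V>140),300): print('egg?',b[:3],onz(cm,[b[0]],.094).round(4))
for b in blobs((S<30)&(V>90),150): print('grey',b[:3],onz(cm,[b[0]],.075).round(4))
E
python3 eggs.py w6
```

```text
[0.4588 0.064  0.2462] [-0.08 -0.21  2.06  0.    1.29  1.48] [ 1.     0.007 -0.004]
egg? (array([467. ,  70.5]), np.int32(1099), array([451,   0,  33, 142], dtype=int32)) [[ 0.5522 -0.1178  0.094 ]]
egg? (array([252.2, 122.2]), np.int32(7697), array([122,  97, 261,  67], dtype=int32)) [[0.5059 0.0671 0.094 ]]
egg? (array([360.8, 165.7]), np.int32(1285), array([339, 140,  49,  53], dtype=int32)) [[ 0.4672 -0.0341  0.094 ]]
egg? (array([288.7, 168.7]), np.int32(1224), array([247, 143,  66,  53], dtype=int32)) [[0.4637 0.0328 0.094 ]]
egg? (array([145.2, 174.5]), np.int32(1454), array([121, 151,  47,  52], dtype=int32)) [[0.4569 0.167  0.094 ]]
grey (array([ 41.8, 103.8]), np.int32(16442), array([  0,   0,  95, 201], dtype=int32)) [[0.52   0.2659 0.075 ]]
grey (array([492.5,  36.8]), np.int32(1908), array([473,   0,  39,  70], dtype=int32)) [[ 0.5825 -0.1476  0.075 ]]
grey (array([352.3, 136.7]), np.int32(553), array([336, 126,  41,  33], dtype=int32)) [[ 0.4915 -0.0294  0.075 ]]
grey (array([285.5, 138.6]), np.int32(472), array([268, 129,  40,  29], dtype=int32)) [[0.489 0.035 0.075]]
grey (array([218.5, 153.1]), np.int32(1266), array([199, 132,  40,  41], dtype=int32)) [[0.4742 0.0999 0.075 ]]
grey (array([153.3, 146.6]), np.int32(539), array([130, 136,  41,  29], dtype=int32)) [[0.4801 0.1632 0.075 ]]
grey (array([190.5, 255.6]), np.int32(572), array([178, 233,  27,  49], dtype=int32)) [[0.3623 0.1326 0.075 ]]
grey (array([318.5, 255.8]), np.int32(576), array([305, 233,  28,  49], dtype=int32)) [[ 0.3634 -0.0053  0.075 ]]
grey (array([271.8, 305.7]), np.int32(3479), array([226, 281,  89,  61], dtype=int32)) [[0.2997 0.0434 0.075 ]]
grey (array([377.1, 368.5]), np.int32(791), array([364, 346,  34,  38], dtype=int32)) [[ 0.2096 -0.0881  0.075 ]]
```

View pics/w6.png

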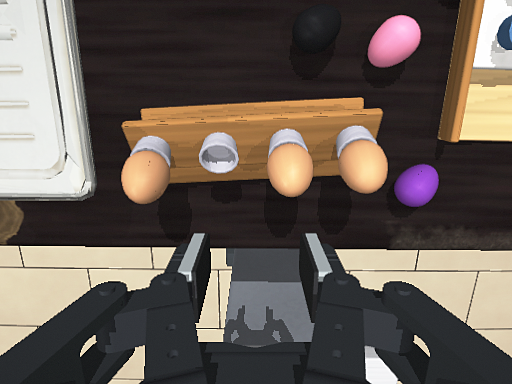

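The wrist view shows three brown eggs at (144,177), (290,169) and (363,166), with an empty steel cup at (219,155). The pink, black and purple eggs lie loose on the worktop. I'll take the brown egg at (363,166) first.

step_arm:
  increments:
    - [[2.7,-25,-15],[0,0,0.013]]
    - [[2.7,-25,-15],[0,0,0.013]]
    - [[2.7,-25,-15],[0,0,0.013]]
    - [[2.7,-25,-15],[0,0,0.012]]
    - [[0,0,-20],[0,0,0]]
    - [[0,0,-20],[0,0,0]]
    - [[0,0,0],[0,0,0]]
    - [[0,0,0],[0,0,0]]
  fingers: 0.35
  grip_force: 30

```text
time: 10.37
eef_pos: [0.4691, -0.0366, 0.1463]
tcp_rot: [1.0, 0.028, -0.002, -0.001]
contact_force: [0.3, -0.7, -0.5]
opening: 0.674
finger_force: 0.0
```

```bash
python3 eggs.py w7 | head -8
```

```text
[ 0.4702 -0.0365  0.1478] [-0.29 -0.08  2.14  0.    1.09  1.22] [ 0.998  0.056 -0.001]
egg? (array([419.5,  83.5]), np.int32(1369), array([397,   0,  45, 179], dtype=int32)) [[ 0.5531 -0.1267  0.094 ]]
egg? (array([157. , 155.6]), np.int32(15090), array([  0, 112, 291, 145], dtype=int32)) [[0.5023 0.0249 0.094 ]]
egg? (array([151.9, 213.3]), np.int32(2753), array([104, 177,  78,  80], dtype=int32)) [[0.4644 0.0293 0.094 ]]
grey (array([463.6,  50.1]), np.int32(4077), array([428,   0,  84,  87], dtype=int32)) [[ 0.5753 -0.1594  0.075 ]]
grey (array([ 62.4, 182.6]), np.int32(2734), array([ 28, 155,  66,  55], dtype=int32)) [[0.4758 0.0966 0.075 ]]
grey (array([160.3, 170.3]), np.int32(1175), array([127, 154,  58,  45], dtype=int32)) [[0.4883 0.0285 0.075 ]]
grey (array([253.5, 169. ]), np.int32(1076), array([226, 154,  56,  36], dtype=int32)) [[ 0.4928 -0.0345  0.075 ]]
```

View pics/w7.png

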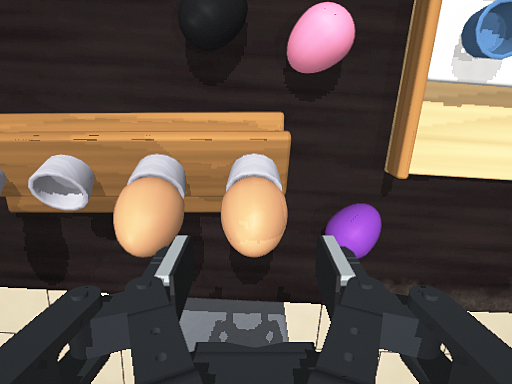

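step_arm:
  increments:
    - [[-2,1,-30],[0,0,0]]
    - [[0,0,-30],[0,0,0]]
    - [[0,0,-20],[0,0,0]]
    - [[0,0,0],[0,0,0]]
    - [[0,0,0],[0,0,0]]

```text
time: 10.83
eef_pos: [0.469, -0.035, 0.0689]
tcp_rot: [1.0, 0.029, 0.0, 0.0]
contact_force: [0.4, -0.1, 1.0]
opening: 0.675
finger_force: 0.0
```

step_arm:
  increments:
    - [[0,0,0],[0,0,0]]
    - [[0,0,0],[0,0,0]]
    - [[0,0,0],[0,0,0]]
    - [[0,0,0],[0,0,0]]
    - [[0,0,0],[0,0,0]]
    - [[0,0,0],[0,0,0]]
  fingers: -1
  grip_force: 30

```text
time: 11.33
eef_pos: [0.4702, -0.0357, 0.0703]
tcp_rot: [1.0, 0.029, 0.002, 0.001]
contact_force: [-0.8, -2.6, 5.9]
opening: 0.498
finger_force: 30.5
```

step_arm:
  increments:
    - [[0,0,10],[0,0,0]]
    - [[0,0,20],[0,0,0]]
    - [[0,0,30],[0,0,0]]
    - [[0,0,30],[0,0,0]]
    - [[14,-25,0],[-0.006,0.1045,0]]
    - [[14,-25,0],[-0.006,0.1045,0]]
    - [[14,-25,0],[-0.006,0.1045,0]]
    - [[14,-25,0],[-0.006,0.1045,0]]

```text
time: 12.0
eef_pos: [0.5254, -0.1356, 0.1603]
tcp_rot: [0.978, 0.028, -0.208, 0.006]
contact_force: [-0.2, 0.3, 0.0]
opening: 0.496
finger_force: 30.5
```

step_arm:
  increments:
    - [[14,-25,0],[-0.006,0.1045,0]]
    - [[14,-25,0],[0,0,0]]
    - [[14,-25,0],[0,0,0]]
    - [[8,-25,0],[0,0,0]]
    - [[8,-33,-20],[0,0,0]]
    - [[0,0,-25],[0,0,0]]
    - [[0,0,0],[0,0,0]]
    - [[0,0,0],[0,0,0]]

```text
time: 12.67
eef_pos: [0.5809, -0.2667, 0.1112]
tcp_rot: [0.965, 0.028, -0.261, 0.006]
contact_force: [-0.5, 0.5, 0.6]
opening: 0.501
finger_force: 30.6
```

Run:
```python
from h import *
s=readout.get_state();print(s['eef_pos'].round(4),s['qpos'].round(2),s['opening'],s['finger_force'],s['contact_force'].round(1));print(R.from_quat(s['tcp_rot']).as_matrix().round(3))
a=shot('wrist')[1];b=shot('scene')[1]
cv2.imwrite('pics/p8.png',np.hstack([cv2.resize(a,(400,300)),cv2.resize(b[130:330,230:500],(400,300))])[:,:,::-1])
```

```text
[ 0.5809 -0.2667  0.1112] [-0.49  0.59  1.46 -0.26  1.56  1.09] 0.5013461175321918 30.626778602600098 [-0.5  0.5  0.6]
[[ 0.862  0.056 -0.503]
 [ 0.051 -0.998 -0.025]
 [-0.504 -0.004 -0.864]]
```

View pics/p8.png

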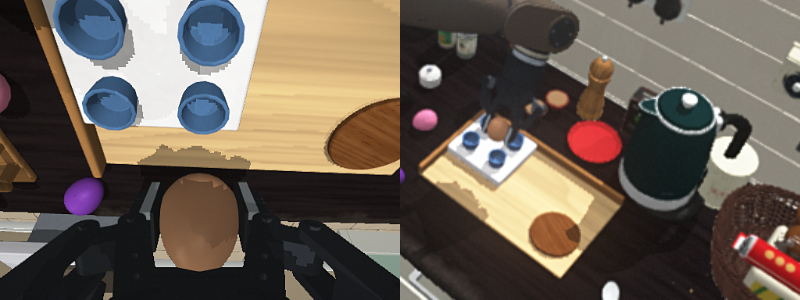

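The egg is held in line with the front right cup, seen at (204,107) in the wrist half of the picture. Lowering it.

step_arm:
  increments:
    - [[2.5,-1.5,-20],[0,0,0]]
    - [[2,-1,-20],[0,0,0]]
    - [[0,0,-12],[0,0,0]]
    - [[0,0,-6],[0,0,0]]
    - [[0,0,-2],[0,0,0]]
    - [[0,0,0],[0,0,0]]
    - [[0,0,0],[0,0,0]]
    - [[0,0,0],[0,0,0]]

```text
time: 13.43
eef_pos: [0.5876, -0.2707, 0.0545]
tcp_rot: [0.966, 0.028, -0.258, 0.008]
contact_force: [0.2, -1.3, -0.2]
opening: 0.496
finger_force: 30.6
```

Run:
```python
from h import *
s=readout.get_state();print(s['eef_pos'].round(4),s['contact_force'].round(1))
cm,im=shot('wrist','w9')
print(proj(cm,[[.5935,-.2685,.05],[.6535,-.2685,.05],[.6535,-.1985,.05],[.5935,-.1985,.05]]).round(1))
H,S,V=[a.astype(int) for a in cv2.split(cv2.cvtColor(im,cv2.COLOR_RGB2HSV))]
for b in blobs((abs(H-108)<14)&(S>90)&(V>40),600):print(b[:3])
```

```text
[ 0.5876 -0.2707  0.0545] [ 0.2 -1.3 -0.2]
[[250.6 234.5]
 [259.2 134. ]
 [ 55.9 125. ]
 [104.  229.5]]
(array([ 63. , 106.4]), np.int32(11258), array([  0,  49, 125, 116], dtype=int32))
(array([261.1, 117.9]), np.int32(9650), array([206,  59, 112, 114], dtype=int32))
(array([108.5, 212.5]), np.int32(5361), array([ 61, 173,  90,  78], dtype=int32))
(array([250.9, 206.3]), np.int32(3035), array([212, 179,  81,  61], dtype=int32))
```

View pics/w9.png

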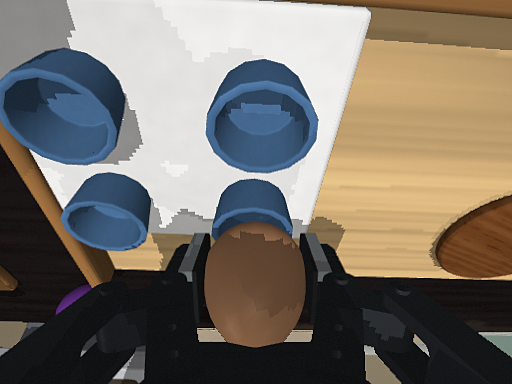

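step_arm:
  increments:
    - [[-2,1,-2],[0,0,0]]
    - [[0,0,-2],[0,0,0]]
    - [[0,0,-1],[0,0,0]]
    - [[0,0,0],[0,0,0]]
    - [[0,0,0],[0,0,0]]
    - [[0,0,0],[0,0,0]]

```text
time: 13.98
eef_pos: [0.5854, -0.2696, 0.0493]
tcp_rot: [0.966, 0.028, -0.258, 0.008]
contact_force: [-0.0, 0.6, 6.1]
opening: 0.491
finger_force: 31.0
```

step_arm:
  increments:
    - [[0,0,0],[0,0,0]]
    - [[0,0,0],[0,0,0]]
    - [[0,0,0],[0,0,0]]
    - [[0,0,0],[0,0,0]]
  fingers: 0.3

```text
time: 14.32
eef_pos: [0.5843, -0.2692, 0.0472]
tcp_rot: [0.965, 0.028, -0.259, 0.007]
contact_force: [-0.4, -0.2, -0.4]
opening: 0.652
finger_force: 0.0
```

step_arm:
  increments:
    - [[5,0,8.6],[0,0,0]]
    - [[10,0,17],[0,0,0]]
    - [[15,0,26],[0,0,0]]
    - [[15,0,26],[0,0,0]]
    - [[0,0,20],[0,0,0]]
    - [[0,0,0],[0,0,0]]
    - [[0,0,0],[0,0,0]]

```text
time: 14.9
eef_pos: [0.6311, -0.2698, 0.1478]
tcp_rot: [0.966, 0.028, -0.257, 0.008]
contact_force: [0.2, -0.9, 0.1]
opening: 0.656
finger_force: 0.0
```

```bash
cat > brown.py <<'E'
from h import *
import sys
s=readout.get_state();print(s['eef_pos'].round(4),s['opening'],R.from_quat(s['tcp_rot']).as_matrix().round(3).tolist())
for n in sys.argv[1:]:
    cm,im=shot(n,n+'_last')
    H,S,V=[a.astype(int) for a in cv2.split(cv2.cvtColor(im,cv2.COLOR_RGB2HSV))]
    for b in blobs((H<14)&(S>70)&(S<165)&(V>70),60):
        x=onz(cm,[b[0]],.07)[0]
        if .35<x[0]<.75 and -.5<x[1]<.25:print(n,'egg?',b[:3],x.round(4))
    P=[[x,y,.065+.0055] for x in(.6535,.5935) for y in(-.1985,-.2685)]
    print(proj(cm,P).round(1).tolist())
E
python3 brown.py top wrist
```

```text
[ 0.6311 -0.2698  0.1478] 0.6557294988952361 [[0.867, 0.058, -0.495], [0.049, -0.998, -0.03], [-0.496, 0.002, -0.868]]
top egg? (array([147.7, 153.9]), np.int32(329), array([137, 144,  22,  21], dtype=int32)) [0.6649 0.1217 0.07  ]
top egg? (array([302.1, 185.1]), np.int32(155), array([296, 177,  14,  16], dtype=int32)) [ 0.5936 -0.2714  0.07  ]
top egg? (array([368. , 208.5]), np.int32(907), array([351, 192,  35,  34], dtype=int32)) [ 0.5374 -0.4378  0.07  ]
top egg? (array([179.2, 233.8]), np.int32(141), array([171, 225,  17,  19], dtype=int32)) [0.4641 0.0339 0.07  ]
top egg? (array([122.9, 236.6]), np.int32(191), array([113, 227,  21,  20], dtype=int32)) [0.4546 0.1717 0.07  ]
[[273.7, 161.3], [301.1, 161.9], [273.4, 184.5], [301.0, 185.1]]
wrist egg? (array([251.1, 187.8]), np.int32(3104), array([222, 155,  60,  69], dtype=int32)) [ 0.5941 -0.269   0.07  ]
[[136.4, 113.9], [255.3, 119.6], [153.3, 185.0], [250.4, 188.9]]
```

step_arm:
  increments:
    - [[-18.2,33.5,10],[0.0063,-0.1036,0]]
    - [[-18.2,33.5,10],[0.0063,-0.1036,0]]
    - [[-18.2,33.5,10],[0.0063,-0.1036,0]]
    - [[-18.2,33.5,0],[0.0063,-0.1036,0]]
    - [[-18.2,33.5,0],[0.0063,-0.1036,0]]
    - [[-18.2,33.5,0],[0,0,0]]
    - [[-18.2,33.5,0],[0,0,0]]
    - [[-18.2,33.5,-10],[0,0,0]]

```text
time: 15.67
eef_pos: [0.4826, -0.0002, 0.1655]
tcp_rot: [1.0, 0.028, -0.002, -0.001]
contact_force: [1.2, -0.2, 0.1]
opening: 0.651
finger_force: 0.0
```

step_arm:
  increments:
    - [[-18.2,33.5,-10],[0,0,0]]
    - [[0,0,-10],[0,0,0]]
    - [[0,0,0],[0,0,0]]
    - [[0,0,0],[0,0,0]]
    - [[0,0,0],[0,0,0]]

```text
time: 16.08
eef_pos: [0.4666, 0.0313, 0.1456]
tcp_rot: [1.0, 0.028, -0.002, -0.001]
contact_force: [-0.4, -0.2, 1.1]
opening: 0.652
finger_force: 0.0
```

```bash
cat > over.py <<'E'
from h import *
s=readout.get_state();print(s['eef_pos'].round(4),s['opening'],R.from_quat(s['tcp_rot']).as_matrix().round(3).tolist())
cm,im=shot('wrist','over')
H,S,V=[a.astype(int) for a in cv2.split(cv2.cvtColor(im,cv2.COLOR_RGB2HSV))]
p=proj(cm,[s['eef_pos']*[1,1,0]+[0,0,.093]])[0];print('tcp axis px',p)
m=((H<16)&(S>60)&(S<165)&(V>100)).astype(np.uint8)
m=cv2.morphologyEx(m,2,np.ones((35,35)))
for b in blobs(m,800):
    x,y,w,h=b[2];print(b[:3],'bbox c',onz(cm,[[x+w/2,y+h/2]],.093).round(4))
E
python3 over.py
```

```text
[0.4666 0.0313 0.1456] 0.6517955651126073 [[0.998, 0.057, -0.005], [0.057, -0.998, 0.001], [-0.005, -0.001, -1.0]]
tcp axis px [254.55501086 211.7750557 ]
```

```bash
cat > over2.py <<'E'
from h import *
cm=cam('wrist');im=cv2.imread('pics/over.png');H,S,V=[a.astype(int) for a in cv2.split(cv2.cvtColor(im,cv2.COLOR_BGR2HSV))]
m=(H<18)&(S>50)&(S<185)&(V>90)
for r in range(150,270,8):
    c=np.flatnonzero(m[r,185:325])+185;print(r,(c.min(),c.max(),len(c)) if len(c) else None, im[r,254].tolist())
E
python3 over2.py
```

```text
150 (np.int64(185), np.int64(324), 140) [85, 147, 206]
158 (np.int64(185), np.int64(324), 116) [242, 235, 235]
166 (np.int64(185), np.int64(324), 98) [241, 233, 234]
174 (np.int64(185), np.int64(323), 91) [252, 247, 248]
182 (np.int64(185), np.int64(322), 114) [136, 187, 241]
190 (np.int64(185), np.int64(323), 114) [155, 216, 252]
198 (np.int64(185), np.int64(323), 107) [163, 223, 253]
206 (np.int64(185), np.int64(324), 100) [173, 229, 254]
214 (np.int64(221), np.int64(286), 25) [189, 240, 255]
222 (np.int64(221), np.int64(286), 27) [206, 247, 255]
230 (np.int64(222), np.int64(285), 29) [198, 243, 255]
238 (np.int64(226), np.int64(281), 19) [179, 234, 255]
246 (np.int64(230), np.int64(277), 19) [174, 231, 254]
254 (np.int64(238), np.int64(269), 32) [148, 204, 249]
262 None [27, 26, 32]
```

step_arm:
  increments:
    - [[-0.5,0.5,-30],[0,0,0]]
    - [[0,0,-30],[0,0,0]]
    - [[0,0,-16],[0,0,0]]
    - [[0,0,0],[0,0,0]]
    - [[0,0,0],[0,0,0]]

```text
time: 16.55
eef_pos: [0.4658, 0.0318, 0.0695]
tcp_rot: [1.0, 0.028, -0.003, -0.001]
contact_force: [-0.1, 0.4, 1.0]
opening: 0.656
finger_force: 0.0
```

step_arm:
  increments:
    - [[0,0,0],[0,0,0]]
    - [[0,0,0],[0,0,0]]
    - [[0,0,0],[0,0,0]]
    - [[0,0,0],[0,0,0]]
    - [[0,0,0],[0,0,0]]
    - [[0,0,0],[0,0,0]]
  fingers: -1
  grip_force: 30

```text
time: 17.05
eef_pos: [0.4672, 0.0322, 0.0713]
tcp_rot: [1.0, 0.029, -0.0, -0.0]
contact_force: [1.5, -1.5, 4.5]
opening: 0.492
finger_force: 30.6
```

step_arm:
  increments:
    - [[0,0,10],[0,0,0]]
    - [[0,0,20],[0,0,0]]
    - [[0,0,30],[0,0,0]]
    - [[0,0,30],[0,0,0]]
    - [[14,-29,0],[-0.006,0.1045,0]]
    - [[15,-29,0],[-0.006,0.1045,0]]
    - [[15,-29,0],[-0.006,0.1045,0]]
    - [[15,-29,0],[-0.006,0.1045,0]]

```text
time: 17.72
eef_pos: [0.5249, -0.0841, 0.1612]
tcp_rot: [0.977, 0.028, -0.212, 0.005]
contact_force: [1.0, -0.4, -0.6]
opening: 0.493
finger_force: 30.6
```

step_arm:
  increments:
    - [[15,-29,0],[-0.006,0.1045,0]]
    - [[15,-29,0],[0,0,0]]
    - [[15,-29,0],[0,0,0]]
    - [[15,-29,0],[0,0,0]]
    - [[0,0,-25],[0,0,0]]
    - [[0,0,-25],[0,0,0]]
    - [[0,0,0],[0,0,0]]
    - [[0,0,0],[0,0,0]]

```text
time: 18.38
eef_pos: [0.5827, -0.1983, 0.1077]
tcp_rot: [0.964, 0.028, -0.264, 0.005]
contact_force: [0.7, 1.4, -0.2]
opening: 0.494
finger_force: 30.6
```

step_arm:
  increments:
    - [[2.5,-1,-20],[0,0,0]]
    - [[0,0,-20],[0,0,0]]
    - [[0,0,-8],[0,0,0]]
    - [[0,0,-3],[0,0,0]]
    - [[0,0,0],[0,0,0]]
    - [[0,0,0],[0,0,0]]

```text
time: 18.88
eef_pos: [0.5877, -0.2004, 0.0603]
tcp_rot: [0.965, 0.028, -0.26, 0.007]
contact_force: [0.5, -0.7, -0.4]
opening: 0.495
finger_force: 30.6
```

step_arm:
  increments:
    - [[-2,1,-4],[0,0,0]]
    - [[0,0,-3],[0,0,0]]
    - [[0,0,-2],[0,0,0]]
    - [[0,0,-1],[0,0,0]]
    - [[0,0,0],[0,0,0]]
    - [[0,0,0],[0,0,0]]

```text
time: 19.38
eef_pos: [0.5858, -0.1995, 0.0505]
tcp_rot: [0.965, 0.027, -0.26, 0.007]
contact_force: [0.1, 0.4, 4.7]
opening: 0.498
finger_force: 31.0
```

Seated (contact 4.7 N). Releasing and backing off along the tool.

step_arm:
  increments:
    - [[0,0,0],[0,0,0]]
    - [[0,0,0],[0,0,0]]
    - [[0,0,0],[0,0,0]]
    - [[0,0,0],[0,0,0]]
  fingers: 0.3

```text
time: 19.72
eef_pos: [0.5847, -0.1992, 0.0481]
tcp_rot: [0.965, 0.028, -0.261, 0.006]
contact_force: [0.7, -0.1, -0.7]
opening: 0.65
finger_force: 0.0
```

step_arm:
  increments:
    - [[5,0,8.6],[0,0,0]]
    - [[10,0,17],[0,0,0]]
    - [[15,0,26],[0,0,0]]
    - [[15,0,26],[0,0,0]]
    - [[0,0,20],[0,0,0]]
    - [[0,0,0],[0,0,0]]
    - [[0,0,0],[0,0,0]]

```text
time: 20.3
eef_pos: [0.6313, -0.1997, 0.1483]
tcp_rot: [0.965, 0.028, -0.259, 0.007]
contact_force: [0.6, 0.4, 0.1]
opening: 0.652
finger_force: 0.0
```

```bash
python3 brown.py top wrist
```

```text
[ 0.6313 -0.1997  0.1483] 0.6519971911013348 [[0.864, 0.057, -0.499], [0.049, -0.998, -0.029], [-0.5, 0.0, -0.866]]
top egg? (array([147.7, 153.9]), np.int32(329), array([137, 144,  22,  21], dtype=int32)) [0.6649 0.1217 0.07  ]
top egg? (array([274. , 184.2]), np.int32(180), array([266, 177,  16,  15], dtype=int32)) [ 0.5943 -0.2001  0.07  ]
top egg? (array([301.4, 185.8]), np.int32(146), array([295, 178,  15,  15], dtype=int32)) [ 0.5917 -0.2697  0.07  ]
top egg? (array([367.9, 208.7]), np.int32(899), array([351, 191,  35,  35], dtype=int32)) [ 0.5369 -0.4376  0.07  ]
top egg? (array([122.7, 236.3]), np.int32(216), array([113, 227,  21,  20], dtype=int32)) [0.4554 0.1722 0.07  ]
[[273.7, 161.3], [301.1, 161.9], [273.4, 184.5], [301.0, 185.1]]
wrist egg? (array([251.3, 186.3]), np.int32(3072), array([222, 153,  59,  69], dtype=int32)) [ 0.5947 -0.199   0.07  ]
wrist egg? (array([346.6, 190.7]), np.int32(3121), array([316, 158,  61,  69], dtype=int32)) [ 0.5942 -0.2696  0.07  ]
[[255.5, 118.8], [370.8, 124.7], [250.5, 187.9], [345.1, 191.8]]
```

step_arm:
  increments:
    - [[-17,36.5,10],[0.0063,-0.1043,0]]
    - [[-17,36.5,10],[0.0063,-0.1043,0]]
    - [[-17,36.5,10],[0.0063,-0.1043,0]]
    - [[-17,36.5,0],[0.0063,-0.1043,0]]
    - [[-17,36.5,0],[0.0063,-0.1043,0]]
    - [[-17,36.5,0],[0,0,0]]
    - [[-17,36.5,0],[0,0,0]]
    - [[-17,36.5,-10],[0,0,0]]

```text
time: 21.07
eef_pos: [0.4925, 0.0939, 0.1663]
tcp_rot: [1.0, 0.029, -0.002, -0.002]
contact_force: [0.5, -0.1, 0.6]
opening: 0.648
finger_force: 0.0
```

step_arm:
  increments:
    - [[-17,36.5,-10],[0,0,0]]
    - [[-17,36.5,-10],[0,0,0]]
    - [[-2.5,2.5,0],[0,0,0]]
    - [[0,0,0],[0,0,0]]
    - [[0,0,0],[0,0,0]]
    - [[0,0,0],[0,0,0]]

```text
time: 21.57
eef_pos: [0.4581, 0.1672, 0.1461]
tcp_rot: [1.0, 0.028, -0.003, -0.001]
contact_force: [0.5, 0.1, 0.3]
opening: 0.651
finger_force: 0.0
```

```bash
python3 over.py; python3 over2.py
```

```text
[0.4581 0.1672 0.1461] 0.6512908304360249 [[0.998, 0.057, -0.006], [0.057, -0.998, 0.002], [-0.005, -0.003, -1.0]]
tcp axis px [254.66117828 211.44193023]
150 (np.int64(218), np.int64(324), 107) [75, 125, 177]
158 (np.int64(219), np.int64(324), 79) [228, 220, 220]
166 (np.int64(220), np.int64(324), 62) [223, 213, 213]
174 (np.int64(221), np.int64(323), 54) [215, 199, 200]
182 (np.int64(222), np.int64(323), 83) [120, 168, 225]
190 (np.int64(223), np.int64(323), 96) [135, 187, 242]
198 (np.int64(223), np.int64(324), 102) [141, 195, 246]
206 (np.int64(222), np.int64(324), 103) [152, 208, 249]
214 (np.int64(221), np.int64(287), 53) [169, 223, 253]
222 (np.int64(222), np.int64(286), 45) [183, 231, 254]
230 (np.int64(223), np.int64(284), 48) [169, 224, 253]
238 (np.int64(227), np.int64(281), 48) [146, 203, 248]
246 (np.int64(231), np.int64(276), 46) [146, 205, 249]
254 (np.int64(240), np.int64(267), 28) [117, 164, 224]
262 None [24, 24, 27]
```

Aligned just as for the previous egg. Grasping.

step_arm:
  increments:
    - [[-0.5,0.5,-30],[0,0,0]]
    - [[0,0,-30],[0,0,0]]
    - [[0,0,-17],[0,0,0]]
    - [[0,0,0],[0,0,0]]
    - [[0,0,0],[0,0,0]]

```text
time: 22.03
eef_pos: [0.4572, 0.1675, 0.0687]
tcp_rot: [1.0, 0.028, -0.004, -0.001]
contact_force: [0.6, 0.3, 1.0]
opening: 0.648
finger_force: 0.0
```

step_arm:
  increments:
    - [[0,0,0],[0,0,0]]
    - [[0,0,0],[0,0,0]]
    - [[0,0,0],[0,0,0]]
    - [[0,0,0],[0,0,0]]
    - [[0,0,0],[0,0,0]]
    - [[0,0,0],[0,0,0]]
  fingers: -1
  grip_force: 30

```text
time: 22.53
eef_pos: [0.4586, 0.1684, 0.0708]
tcp_rot: [1.0, 0.029, -0.001, -0.001]
contact_force: [0.5, -4.3, 6.1]
opening: 0.497
finger_force: 30.8
```

step_arm:
  increments:
    - [[0,0,10],[0,0,0]]
    - [[0,0,20],[0,0,0]]
    - [[0,0,30],[0,0,0]]
    - [[0,0,35],[0,0,0]]
    - [[15.5,-36.4,0],[-0.006,0.1045,0]]
    - [[15.5,-36.4,0],[-0.006,0.1045,0]]
    - [[15.5,-36.4,0],[-0.006,0.1045,0]]
    - [[15.5,-36.4,0],[-0.006,0.1045,0]]

```text
time: 23.2
eef_pos: [0.5197, 0.0225, 0.1658]
tcp_rot: [0.977, 0.029, -0.212, 0.004]
contact_force: [0.0, 1.3, -0.5]
opening: 0.493
finger_force: 30.6
```

step_arm:
  increments:
    - [[15.5,-36.4,0],[-0.006,0.1045,0]]
    - [[15.5,-36.4,0],[0,0,0]]
    - [[15.5,-36.4,0],[0,0,0]]
    - [[15.5,-36.4,0],[0,0,0]]
    - [[15.5,-36.4,0],[0,0,0]]
    - [[15.5,-36.4,0],[0,0,0]]
    - [[15.5,-36.4,0],[0,0,0]]
    - [[15.5,-36.4,0],[0,0,0]]

```text
time: 23.87
eef_pos: [0.6435, -0.2688, 0.1638]
tcp_rot: [0.965, 0.028, -0.261, 0.005]
contact_force: [1.2, 0.3, -0.7]
opening: 0.492
finger_force: 30.7
```

step_arm:
  increments:
    - [[2,0,0],[0,0,0]]
    - [[0,0,0],[0,0,0]]
    - [[0,0,0],[0,0,0]]
    - [[0,0,0],[0,0,0]]

```text
time: 24.2
eef_pos: [0.6449, -0.2665, 0.164]
tcp_rot: [0.965, 0.028, -0.262, 0.005]
contact_force: [-0.7, -0.0, 0.5]
opening: 0.493
finger_force: 30.7
```

step_arm:
  increments:
    - [[0,-2,-25],[0,0,0]]
    - [[0,0,-30],[0,0,0]]
    - [[0,0,-30],[0,0,0]]
    - [[0,0,-15],[0,0,0]]
    - [[0,0,-4],[0,0,0]]
    - [[0,0,0],[0,0,0]]
    - [[0,0,0],[0,0,0]]

```text
time: 24.78
eef_pos: [0.6459, -0.27, 0.0621]
tcp_rot: [0.965, 0.028, -0.26, 0.006]
contact_force: [0.3, 0.0, -0.9]
opening: 0.496
finger_force: 30.7
```

step_arm:
  increments:
    - [[0,0,-5],[0,0,0]]
    - [[0,0,-4],[0,0,0]]
    - [[0,0,-2],[0,0,0]]
    - [[0,0,-0.5],[0,0,0]]
    - [[0,0,0],[0,0,0]]
    - [[0,0,0],[0,0,0]]

```text
time: 25.28
eef_pos: [0.6457, -0.2705, 0.0501]
tcp_rot: [0.965, 0.028, -0.261, 0.006]
contact_force: [1.6, 0.6, 3.9]
opening: 0.496
finger_force: 31.0
```

step_arm:
  increments:
    - [[0,0,0],[0,0,0]]
    - [[0,0,0],[0,0,0]]
    - [[0,0,0],[0,0,0]]
    - [[0,0,0],[0,0,0]]
  fingers: 0.3

```text
time: 25.62
eef_pos: [0.6446, -0.27, 0.048]
tcp_rot: [0.965, 0.028, -0.262, 0.006]
contact_force: [0.4, 0.1, 0.2]
opening: 0.651
finger_force: 0.0
```

step_arm:
  increments:
    - [[5,0,8.6],[0,0,0]]
    - [[10,0,17],[0,0,0]]
    - [[15,0,26],[0,0,0]]
    - [[15,0,26],[0,0,0]]
    - [[0,0,20],[0,0,0]]
    - [[0,0,0],[0,0,0]]
    - [[0,0,0],[0,0,0]]

```text
time: 26.2
eef_pos: [0.6913, -0.2705, 0.1487]
tcp_rot: [0.965, 0.028, -0.259, 0.007]
contact_force: [0.7, 0.6, -0.7]
opening: 0.648
finger_force: 0.0
```

```bash
python3 brown.py wrist top
python3 - <<'E'
from h import *
cm=cam('top');im=cv2.imread('pics/top_last.png');H,S,V=[a.astype(int) for a in cv2.split(cv2.cvtColor(im,cv2.COLOR_BGR2HSV))]
for b in blobs((S<60)&(V>130),60):
    if 170<b[0][0]<270 and 125<b[0][1]<215: print('white',b[:3],onz(cm,[b[0]],.024).round(4))
c=blobs((H<16)&(S>90)&(V>50)&(V<170),400)
for b in c: print('coaster?',b[:3],onz(cm,[b[0]],.017).round(4))
E
```

```text
[ 0.6913 -0.2705  0.1487] 0.6480920592791563 [[0.864, 0.057, -0.5], [0.05, -0.998, -0.027], [-0.501, -0.001, -0.866]]
wrist egg? (array([248.3, 209.7]), np.int32(4152), array([221, 153,  59, 113], dtype=int32)) [ 0.6266 -0.2693  0.07  ]
wrist egg? (array([165.9, 223.1]), np.int32(1509), array([139, 202,  53,  59], dtype=int32)) [ 0.605 -0.201  0.07 ]
[[153.0, 183.0], [248.8, 186.9], [164.8, 231.5], [245.7, 234.4]]
top egg? (array([147.7, 153.9]), np.int32(330), array([137, 144,  22,  21], dtype=int32)) [0.6649 0.1217 0.07  ]
top egg? (array([301.8, 162. ]), np.int32(165), array([294, 154,  16,  16], dtype=int32)) [ 0.6534 -0.2704  0.07  ]
top egg? (array([301.6, 185. ]), np.int32(174), array([294, 178,  16,  15], dtype=int32)) [ 0.5938 -0.2702  0.07  ]
top egg? (array([368. , 208.6]), np.int32(892), array([351, 191,  35,  35], dtype=int32)) [ 0.5372 -0.4378  0.07  ]
[[273.7, 161.3], [301.1, 161.9], [273.4, 184.5], [301.0, 185.1]]
white (array([196., 148.]), np.int32(278), array([187, 139,  19,  19], dtype=int32)) [[0.6953 0.0057 0.024 ]]
coaster? (array([483.1, 124.3]), np.int32(1476), array([461,  77,  51, 103], dtype=int32)) [[ 0.7804 -0.7682  0.017 ]]
coaster? (array([368.2, 208.4]), np.int32(1022), array([351, 191,  36,  36], dtype=int32)) [[ 0.5441 -0.454   0.017 ]]
coaster? (array([151. , 229.8]), np.int32(1000), array([115, 212,  74,  38], dtype=int32)) [[0.4759 0.1153 0.017 ]]
```

step_arm:
  increments:
    - [[0.5,34.5,10],[0.0063,-0.1045,0]]
    - [[0.5,34.5,10],[0.0063,-0.1045,0]]
    - [[0.5,34.5,10],[0.0063,-0.1045,0]]
    - [[0.5,34.5,0],[0.0063,-0.1045,0]]
    - [[0.5,34.5,0],[0.0063,-0.1045,0]]
    - [[0.5,34.5,0],[0,0,0]]
    - [[0.5,34.5,0],[0,0,0]]
    - [[0.5,34.5,0],[0,0,0]]

```text
time: 26.97
eef_pos: [0.6917, 0.0073, 0.1739]
tcp_rot: [1.0, 0.029, -0.005, -0.003]
contact_force: [0.5, 0.1, 0.2]
opening: 0.653
finger_force: 0.0
```

step_arm:
  increments:
    - [[0,0,0],[0,0,0]]
    - [[0,0,-20],[0,0,0]]
    - [[0,0,0],[0,0,0]]
    - [[0,0,0],[0,0,0]]
  fingers: 1

```text
time: 27.3
eef_pos: [0.6919, 0.0058, 0.1528]
tcp_rot: [1.0, 0.029, -0.006, -0.003]
contact_force: [-0.5, 0.9, 0.4]
opening: 1.002
finger_force: 0.0
```

Run:
```python
from h import *
s=readout.get_state();print(s['eef_pos'].round(4),s['opening'],R.from_quat(s['tcp_rot']).as_matrix().round(3).tolist())
cm,im=shot('wrist','salt')
H,S,V=[a.astype(int) for a in cv2.split(cv2.cvtColor(im,cv2.COLOR_RGB2HSV))]
for b in blobs((S<60)&(V>110),500): print('white',b[:3],onz(cm,[b[0]],.024).round(4))
print(proj(cm,[[*s['eef_pos'][:2],.024]]))
```

```text
[0.6919 0.0058 0.1528] 1.0015656770267507 [[0.998, 0.058, -0.012], [0.058, -0.998, 0.005], [-0.012, -0.006, -1.0]]
white (array([263.9,  31.3]), np.int32(858), array([231,   0,  74,  47], dtype=int32)) [[0.8091 0.0063 0.024 ]]
white (array([254.1, 173.6]), np.int32(2746), array([226, 144,  58,  60], dtype=int32)) [[0.6969 0.0072 0.024 ]]
white (array([468.8, 247.3]), np.int32(5018), array([426, 194,  86, 116], dtype=int32)) [[ 0.6386 -0.1966  0.024 ]]
white (array([125.7, 271. ]), np.int32(765), array([104, 244,  47,  56], dtype=int32)) [[0.5937 0.1239 0.024 ]]
white (array([383.2, 271.1]), np.int32(772), array([359, 244,  47,  57], dtype=int32)) [[ 0.609 -0.121  0.024]]
white (array([337.4, 292.8]), np.int32(1002), array([319, 273,  38,  37], dtype=int32)) [[ 0.5826 -0.0807  0.024 ]]
[[255.2632118  179.34461202]]
```

View pics/salt.png

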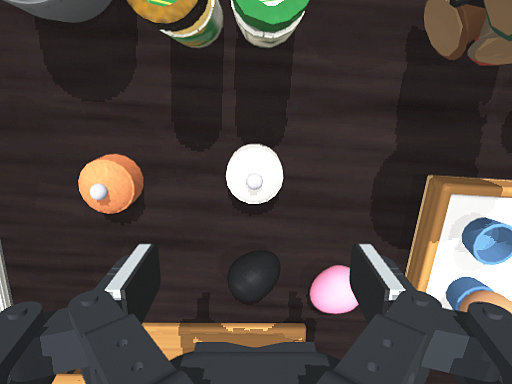

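The white pot is at (254,174) and the terracotta one at (110,184). I'll grip the white one.

step_arm:
  increments:
    - [[4.5,0.5,-40],[-0.005,-0.012,0]]
    - [[0,0,-40],[0,0,0]]
    - [[0,0,-40],[0,0,0]]
    - [[0,0,-20],[0,0,0]]
    - [[0,0,-8],[0,0,0]]
    - [[0,0,0],[0,0,0]]
    - [[0,0,0],[0,0,0]]

```text
time: 27.93
eef_pos: [0.6997, 0.0057, 0.0098]
tcp_rot: [1.0, 0.029, 0.004, 0.001]
contact_force: [0.5, -1.3, 0.3]
opening: 1.003
finger_force: 0.0
```

step_arm:
  increments:
    - [[0,0,0],[0,0,0]]
    - [[0,0,0],[0,0,0]]
    - [[0,0,0],[0,0,0]]
    - [[0,0,0],[0,0,0]]
    - [[0,0,0],[0,0,0]]
    - [[0,0,0],[0,0,0]]
  fingers: -1
  grip_force: 30

```text
time: 28.43
eef_pos: [0.7003, 0.0062, 0.0113]
tcp_rot: [1.0, 0.029, 0.005, 0.001]
contact_force: [0.7, -0.8, 6.3]
opening: 0.57
finger_force: 31.4
```

step_arm:
  increments:
    - [[0,0,0],[0,0,0]]
    - [[0,0,0],[0,0,0]]
    - [[-3,0,-5],[0,-0.008,0]]
    - [[0,0,0],[0,0,0]]
    - [[0,0,0],[0,0,0]]
  fingers: 0.5

```text
time: 28.85
eef_pos: [0.6942, 0.0065, 0.0019]
tcp_rot: [1.0, 0.029, 0.006, 0.0]
contact_force: [-0.4, -0.1, 0.7]
opening: 0.75
finger_force: 0.0
```

step_arm:
  increments:
    - [[0,0,0],[0,0,0]]
    - [[0,0,0],[0,0,0]]
    - [[0,0,0],[0,0,0]]
    - [[0,0,0],[0,0,0]]
    - [[0,0,0],[0,0,0]]
    - [[0,0,0],[0,0,0]]
  fingers: -1
  grip_force: 35

```text
time: 29.35
eef_pos: [0.6956, 0.0063, 0.0032]
tcp_rot: [1.0, 0.029, 0.007, 0.001]
contact_force: [-0.3, 0.1, -0.7]
opening: 0.571
finger_force: 36.4
```

step_arm:
  increments:
    - [[0,0,15],[0,0,0]]
    - [[0,0,40],[0,0,0]]
    - [[0,0,40],[0,0,0]]
    - [[0,0,40],[0,0,0]]
    - [[0,0,40],[0,0,0]]
    - [[-12.7,-38.4,10],[0,0,0]]
    - [[-12.7,-38.4,0],[0,0,0]]
    - [[-12.7,-38.4,0],[0,0,0]]

```text
time: 30.02
eef_pos: [0.658, -0.1095, 0.1922]
tcp_rot: [0.999, 0.03, 0.01, 0.002]
contact_force: [-0.0, -0.4, -2.2]
opening: 0.567
finger_force: 36.9
```

step_arm:
  increments:
    - [[-12.7,-38.4,0],[0,0,0]]
    - [[-12.7,-38.4,0],[0,0,0]]
    - [[-12.7,-38.4,0],[0,0,0]]
    - [[-12.7,-38.4,0],[0,0,0]]
    - [[-12.7,-38.4,0],[0,0,0]]
    - [[-12.7,-38.4,0],[0,0,0]]
    - [[-12.7,-38.4,0],[0,0,0]]
    - [[-12.7,-38.4,0],[0,0,0]]

```text
time: 30.68
eef_pos: [0.5548, -0.4176, 0.1895]
tcp_rot: [1.0, 0.029, 0.007, 0.001]
contact_force: [0.3, 0.0, -1.1]
opening: 0.567
finger_force: 37.0
```

step_arm:
  increments:
    - [[-12.7,-38.4,0],[0,0,0]]
    - [[0,0,-30],[0,0,0]]
    - [[0,0,-30],[0,0,0]]
    - [[0,0,-30],[0,0,0]]
    - [[0,0,0],[0,0,0]]
    - [[0,0,0],[0,0,0]]
    - [[0,0,0],[0,0,0]]

```text
time: 31.27
eef_pos: [0.5441, -0.4551, 0.1007]
tcp_rot: [1.0, 0.029, 0.008, 0.002]
contact_force: [0.3, -0.3, -0.8]
opening: 0.566
finger_force: 37.1
```

Run:
```python
from h import *
s=readout.get_state();print(s['eef_pos'].round(4),s['opening'],s['finger_force'],R.from_quat(s['tcp_rot']).as_matrix().round(3).tolist())
cm,im=shot('wrist','co')
H,S,V=[a.astype(int) for a in cv2.split(cv2.cvtColor(im,cv2.COLOR_RGB2HSV))]
for b in blobs((H<16)&(S>90)&(V>40)&(V<170),1500): print('coaster?',b[:3],onz(cm,[b[0]],.017).round(4))
print(proj(cm,[[.544,-.4545,.017],[.593,-.4545,.017],[.544,-.4055,.017],[.544,-.5035,.017]]).round(0).tolist())
```

```text
[ 0.5441 -0.4551  0.1007] 0.5655733424083029 37.07090898533352 [[0.998, 0.059, 0.016], [0.059, -0.998, -0.003], [0.016, 0.004, -1.0]]
coaster? (array([250.7, 177.7]), np.int32(9279), array([186, 130, 132, 108], dtype=int32)) [[ 0.5599 -0.4517  0.017 ]]
[[253.0, 199.0], [257.0, 132.0], [186.0, 195.0], [319.0, 203.0]]
```

View pics/co.png

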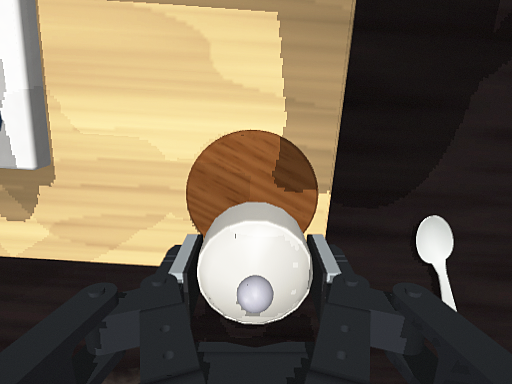

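The pot is held upright, and the coaster's outline in the picture matches its computed place. Lowering.

step_arm:
  increments:
    - [[-1,0.5,-30],[0,0,0]]
    - [[0,0,-30],[0,0,0]]
    - [[0,0,-14],[0,0,0]]
    - [[0,0,0],[0,0,0]]
    - [[0,0,0],[0,0,0]]
    - [[0,0,0],[0,0,0]]

```text
time: 31.82
eef_pos: [0.5436, -0.4553, 0.0273]
tcp_rot: [1.0, 0.029, 0.009, 0.002]
contact_force: [-0.4, -0.2, -0.7]
opening: 0.568
finger_force: 37.1
```

step_arm:
  increments:
    - [[0,0,-2],[0,0,0]]
    - [[0,0,-2],[0,0,0]]
    - [[0,0,0],[0,0,0]]
    - [[0,0,0],[0,0,0]]

```text
time: 32.15
eef_pos: [0.5423, -0.4541, 0.0209]
tcp_rot: [1.0, 0.029, 0.007, 0.001]
contact_force: [-0.7, -0.3, -1.6]
opening: 0.568
finger_force: 37.1
```

step_arm:
  increments:
    - [[0,0,-1],[0,0,0]]
    - [[0,0,-0.5],[0,0,0]]
    - [[0,0,0],[0,0,0]]
    - [[0,0,0],[0,0,0]]

```text
time: 32.48
eef_pos: [0.5424, -0.4542, 0.0202]
tcp_rot: [1.0, 0.029, 0.007, 0.001]
contact_force: [-1.8, 2.7, 4.8]
opening: 0.57
finger_force: 37.7
```

On the coaster (contact 4.8 N). Releasing, moving up, and checking.

step_arm:
  increments:
    - [[0,0,0],[0,0,0]]
    - [[0,0,0],[0,0,0]]
    - [[0,0,0],[0,0,0]]
    - [[0,0,20],[0,0,0]]
    - [[0,0,40],[0,0,0]]
    - [[0,0,40],[0,0,0]]
    - [[0,0,40],[0,0,0]]
    - [[-20,-30,10],[0,0,0]]
  fingers: 0.8

```text
time: 33.15
eef_pos: [0.5279, -0.4826, 0.178]
tcp_rot: [0.999, 0.032, 0.012, 0.005]
contact_force: [0.7, -1.4, 1.2]
opening: 0.899
finger_force: 0.0
```

step_arm:
  increments:
    - [[-20,-35,0],[0,0,0]]
    - [[-20,-35,0],[0,0,0]]
    - [[-20,-35,0],[0,0,0]]
    - [[-20,-35,0],[0,0,0]]
    - [[0,0,0],[0,0,0]]
    - [[0,0,0],[0,0,0]]

```text
time: 33.65
eef_pos: [0.4401, -0.626, 0.1679]
tcp_rot: [1.0, 0.027, 0.007, 0.0]
contact_force: [1.1, 0.2, -0.8]
opening: 0.9
finger_force: 0.0
```

```bash
python3 brown.py top
python3 - <<'E'
from h import *
cm=cam('top');im=cv2.imread('pics/top_last.png');H,S,V=[a.astype(int) for a in cv2.split(cv2.cvtColor(im,cv2.COLOR_BGR2HSV))]
for b in blobs((S<60)&(V>130),40):
    if 170<b[0][0]<400 and 130<b[0][1]<240: print('white',b[:3],onz(cm,[b[0]],.041).round(4))
print(im[176:192:3,274].tolist(),im[154:170:3,301].tolist())
E
```

```text
[ 0.4401 -0.626   0.1679] 0.9001865946152524 [[0.998, 0.055, 0.014], [0.055, -0.999, -0.0], [0.014, 0.001, -1.0]]
top egg? (array([147.6, 153.8]), np.int32(325), array([137, 144,  22,  21], dtype=int32)) [0.6651 0.122  0.07  ]
top egg? (array([301.8, 162.9]), np.int32(138), array([295, 155,  15,  15], dtype=int32)) [ 0.651  -0.2704  0.07  ]
top egg? (array([274.1, 184.6]), np.int32(137), array([267, 177,  15,  15], dtype=int32)) [ 0.5933 -0.2004  0.07  ]
top egg? (array([301.4, 185.8]), np.int32(144), array([295, 178,  15,  15], dtype=int32)) [ 0.5917 -0.2697  0.07  ]
top egg? (array([371.7, 210.9]), np.int32(591), array([351, 191,  35,  35], dtype=int32)) [ 0.5316 -0.447   0.07  ]
[[273.7, 161.3], [301.1, 161.9], [273.4, 184.5], [301.0, 185.1]]
white (array([285.8, 177.7]), np.int32(1924), array([259, 151,  55,  52], dtype=int32)) [[ 0.6173 -0.2328  0.041 ]]
white (array([360.1, 202.4]), np.int32(330), array([349, 193,  22,  20], dtype=int32)) [[ 0.5564 -0.4262  0.041 ]]
white (array([180.8, 228.8]), np.int32(180), array([173, 221,  16,  17], dtype=int32)) [[0.4785 0.0347 0.041 ]]
white (array([208.2, 227.7]), np.int32(183), array([200, 220,  17,  17], dtype=int32)) [[ 0.4826 -0.0349  0.041 ]]
[[140, 158, 185], [145, 174, 211], [137, 168, 204], [112, 140, 174], [85, 108, 139], [68, 88, 118]] [[144, 167, 196], [137, 168, 207], [133, 162, 198], [102, 127, 162], [81, 103, 133], [67, 85, 113]]
```

The salt pot is now about 3 cm off the coaster's centre, so it must have been knocked aside after I released it. I'll go back and regrasp it.

step_arm:
  increments:
    - [[19.3,33.3,0],[0,0.007,0]]
    - [[19.3,33.3,0],[0,0.007,0]]
    - [[19.3,33.3,0],[0,0,0]]
    - [[19.3,33.3,0],[0,0,0]]
    - [[19.3,33.3,0],[0,0,0]]
    - [[19.3,33.3,0],[0,0,0]]
    - [[0,0,0],[0,0,0]]
    - [[0,0,0],[0,0,0]]
  fingers: 1

```text
time: 34.37
eef_pos: [0.5599, -0.4202, 0.1689]
tcp_rot: [0.999, 0.032, 0.0, 0.0]
contact_force: [0.2, -1.1, 0.9]
opening: 1.001
finger_force: 0.0
```

```bash
cat > salt.py <<'E'
from h import *
s=readout.get_state();print(s['eef_pos'].round(4),s['opening'],R.from_quat(s['tcp_rot']).as_matrix().round(3)[:,2])
cm,im=shot('wrist','salt2')
H,S,V=[a.astype(int) for a in cv2.split(cv2.cvtColor(im,cv2.COLOR_RGB2HSV))]
for b in blobs((S<60)&(V>110),500): print('white',b[:3],onz(cm,[b[0]],.041).round(4))
for b in blobs((H<16)&(S>90)&(V>40)&(V<170),1500): print('coaster?',b[:3])
print('coaster pred',proj(cm,[[.544,-.4545,.017],[.593,-.4545,.017],[.544,-.4055,.017],[.544,-.5035,.017]]).round(0).tolist())
k=im[60:330,120:400]
m=(abs(H-150)<200)&(S<70)&(V>60)&(V<175)
for b in blobs(m,40):
    if 150<b[0][0]<360 and 80<b[0][1]<280: print('knob?',b[:3],onz(cm,[b[0]],.06).round(4))
E
python3 salt.py
```

```text
[ 0.5599 -0.4202  0.1689] 1.000728263318684 [ 0. -0. -1.]
white (array([76.3, 85.3]), np.int32(10749), array([  0,   5, 131, 165], dtype=int32)) [[ 0.6301 -0.2728  0.041 ]]
white (array([260. , 184.2]), np.int32(2669), array([232, 155,  57,  59], dtype=int32)) [[ 0.5577 -0.4253  0.041 ]]
white (array([433.4, 248.2]), np.int32(1569), array([415, 207,  37, 103], dtype=int32)) [[ 0.5068 -0.5902  0.041 ]]
white (array([125.7, 271.1]), np.int32(716), array([105, 244,  45,  56], dtype=int32)) [[ 0.4643 -0.3046  0.041 ]]
white (array([383.2, 270.8]), np.int32(712), array([360, 244,  46,  56], dtype=int32)) [[ 0.4805 -0.5476  0.041 ]]
coaster? (array([227.9,  16.3]), np.int32(2802), array([  0,   0, 384,  34], dtype=int32))
coaster? (array([57.5, 58.6]), np.int32(2007), array([14, 19, 71, 63], dtype=int32))
coaster? (array([ 66.7, 142.4]), np.int32(1550), array([ 25, 108,  66,  56], dtype=int32))
coaster? (array([299.6, 190.8]), np.int32(5395), array([240, 140, 100,  99], dtype=int32))
coaster pred [[289.0, 193.0], [294.0, 142.0], [238.0, 190.0], [340.0, 196.0]]
knob? (array([260.1, 199.1]), np.int32(96), array([253, 188,  17,  18], dtype=int32)) [[ 0.5504 -0.4255  0.06  ]]
```

Run:
```python
from h import *
for f in('salt','salt2'):
    im=cv2.imread(f'pics/{f}.png');g=cv2.cvtColor(im,cv2.COLOR_BGR2GRAY)
    S=cv2.cvtColor(im,cv2.COLOR_BGR2HSV)[:,:,1]
    r0,c0=(144,226) if f=='salt' else (155,232)
    for r in range(r0,r0+62,4): print(r,' '.join(f'{v:3d}' for v in g[r,c0-2:c0+62:4]))
cm=cam('wrist');print(proj(cm,[[.5577,-.4253,.03],[.5577,-.4253,.041],[.5577,-.4253,.06]]).round(1).tolist())
```

```text
144  48  49  46  45  41  26 167 191 194 106  17  31  28  28  42  41
148  45  45  46  38 233 240 246 255 255 253 243 255  39  48  49  50
152  45  47  38 245 255 255 255 255 255 255 255 255 241  32  50  49
156  45  47 220 255 255 255 255 255 255 255 255 255 255 238  50  50
160  46  24 255 255 255 255 255 255 255 255 255 255 255 255  26  52
164  44 255 255 255 255 255 255 255 255 255 255 255 255 255 254  50
168  41 255 255 255 255 255 255 255 255 255 255 255 255 255 255  49
172  35 255 255 255 255 255 255 255 255 255 255 255 255 255 254  41
176  30 254 255 255 255 255 232 253 252 228 255 255 255 255 253  22
180  41 255 255 255 255 255 252 254 253 249 255 255 255 254 251  38
184  45 255 254 254 254 255 234 253 247 231 255 255 254 253 255  48
188  46   0 252 254 255 255 239 192 165 235 254 254 253 248 114  46
192  51  33 255 253 254 254 248 234 230 255 253 253 251 255  41  41
196  49  32  30 255 251 253 253 255 254 252 252 246 255  21  42  42
200  47  47  31  32 163 255 244 246 248 234 254 162  32  29  42  41
204  42  42  29  32  32  31   4   1   0  15  29  31  29  39  40  40
155 221 222 
[... 424 characters left out ...]
251 253 253 250 248 245 241 236 244  98
183 211 222 238 242 243 243 250 254 251 251 247 244 240 235 220  95
187 188 221 237 240 244 246 165 218 222 175 246 242 238 232 216 103
191 207 213 242 244 246 251 191 231 238 207 253 237 232 227 200  92
195 210 255 232 237 240 243 160 224 217 177 239 231 226 220 255  87
199 221 144 205 230 233 234 177 141 139 167 228 223 219 191  72  94
203 222 148 253 211 224 226 239 171 168 183 220 215 199 245  92  91
207 224 150 134 188 195 216 219 222 221 211 209 181 238  64 100  97
211 214 128 142  60  35 145 176 176 181 169 206  45  67  93  98 106
215 222 226 149 156  61  58  56  54  59  55  65  71  75 105 103  89
[[257.8, 179.8], [257.9, 183.1], [258.2, 189.3]]
```

The pot still stands upright (its knob is where it should be), at about (0.557, −0.426). Regrasping.

step_arm:
  increments:
    - [[-3.5,-6,-40],[0,0,0]]
    - [[0,0,-40],[0,0,0]]
    - [[0,0,-40],[0,0,0]]
    - [[0,0,-20],[0,0,0]]
    - [[0,0,-8],[0,0,0]]
    - [[0,0,0],[0,0,0]]
    - [[0,0,0],[0,0,0]]

```text
time: 35.0
eef_pos: [0.5547, -0.4314, 0.022]
tcp_rot: [1.0, 0.029, 0.001, 0.001]
contact_force: [-0.1, -0.5, 0.1]
opening: 0.999
finger_force: 0.0
```

step_arm:
  increments:
    - [[0,0,0],[0,0,0]]
    - [[0,0,0],[0,0,0]]
    - [[0,0,0],[0,0,0]]
    - [[0,0,0],[0,0,0]]
    - [[0,0,0],[0,0,0]]
    - [[0,0,0],[0,0,0]]
  fingers: -1
  grip_force: 35

```text
time: 35.5
eef_pos: [0.5557, -0.4311, 0.0238]
tcp_rot: [1.0, 0.029, 0.002, 0.002]
contact_force: [-0.3, 1.9, 7.0]
opening: 0.567
finger_force: 37.0
```

step_arm:
  increments:
    - [[0,0,10],[0,0,0]]
    - [[0,0,15],[0,0,0]]
    - [[-6,-12,0],[0,0,0]]
    - [[-6,-12,0],[0,0,0]]
    - [[0,0,0],[0,0,0]]
    - [[0,0,-12],[0,0,0]]
    - [[0,0,-8],[0,0,0]]
    - [[0,0,0],[0,0,0]]

```text
time: 36.17
eef_pos: [0.5417, -0.4536, 0.0235]
tcp_rot: [1.0, 0.029, -0.001, -0.001]
contact_force: [-0.4, -0.4, -1.6]
opening: 0.567
finger_force: 37.5
```

step_arm:
  increments:
    - [[0,0,-2],[0,0,0]]
    - [[0,0,-1.5],[0,0,0]]
    - [[0,0,0],[0,0,0]]
    - [[0,0,0],[0,0,0]]

```text
time: 36.5
eef_pos: [0.5419, -0.4535, 0.0233]
tcp_rot: [1.0, 0.03, -0.001, -0.001]
contact_force: [-3.3, 1.2, 8.4]
opening: 0.564
finger_force: 38.4
```

Seated. Releasing, then straight up and away.

step_arm:
  increments:
    - [[0,0,0],[0,0,0]]
    - [[0,0,0],[0,0,0]]
    - [[0,0,0],[0,0,0]]
    - [[0,0,0],[0,0,0]]
    - [[0,0,20],[0,0,0]]
    - [[0,0,40],[0,0,0]]
    - [[0,0,40],[0,0,0]]
    - [[0,0,40],[0,0,0]]
  fingers: 0.8

```text
time: 37.17
eef_pos: [0.5421, -0.4536, 0.1627]
tcp_rot: [1.0, 0.029, -0.0, -0.0]
contact_force: [-0.3, -0.2, -0.4]
opening: 0.9
finger_force: 0.0
```

step_arm:
  increments:
    - [[-20,-35,10],[0,0,0]]
    - [[-20,-35,0],[0,0,0]]
    - [[-20,-35,0],[0,0,0]]
    - [[-20,-35,0],[0,0,0]]
    - [[-20,-35,0],[0,0,0]]
    - [[0,0,0],[0,0,0]]
    - [[0,0,0],[0,0,0]]

```text
time: 37.75
eef_pos: [0.4404, -0.631, 0.1714]
tcp_rot: [1.0, 0.027, 0.0, -0.0]
contact_force: [0.4, 1.0, 0.5]
opening: 0.896
finger_force: 0.0
```

```bash
cat > fin.py <<'E'
from h import *
cm,im=shot('top','fin');H,S,V=[a.astype(int) for a in cv2.split(cv2.cvtColor(im,cv2.COLOR_RGB2HSV))]
for b in blobs((S<60)&(V>130),40):
    if 250<b[0][0]<400 and 130<b[0][1]<240: print('white',b[:3],onz(cm,[b[0]],.041).round(4))
for b in blobs((H<14)&(S>70)&(S<165)&(V>70),60):
    if 100<b[0][0]<330 and 140<b[0][1]<250: print('egg?',b[:3],onz(cm,[b[0]],.07).round(4))
s=readout.get_state();print(s['time'],s['eef_pos'])
E
python3 fin.py
```

```text
white (array([285.8, 177.6]), np.int32(1923), array([259, 151,  55,  52], dtype=int32)) [[ 0.6175 -0.2328  0.041 ]]
white (array([371.2, 207.6]), np.int32(325), array([361, 198,  21,  20], dtype=int32)) [[ 0.5435 -0.4547  0.041 ]]
egg? (array([147.6, 153.8]), np.int32(325), array([137, 144,  22,  21], dtype=int32)) [[0.6651 0.122  0.07  ]]
egg? (array([301.4, 162.9]), np.int32(137), array([295, 155,  15,  15], dtype=int32)) [[ 0.651  -0.2694  0.07  ]]
egg? (array([274. , 184.7]), np.int32(144), array([267, 177,  15,  15], dtype=int32)) [[ 0.593  -0.2001  0.07  ]]
egg? (array([301.4, 185.5]), np.int32(149), array([295, 178,  15,  15], dtype=int32)) [[ 0.5925 -0.2697  0.07  ]]
37.8 [ 0.44172019 -0.62950535  0.17139548]
```

The pot is centred on the coaster, all three eggs are in place and the terracotta pot hasn't moved. Handing in.

```bash
python3 -c "
from plant import sign_off
print(sign_off())"
```

```text
the job is handed in; nothing more can be done
None
```

I handed the job in at about 38 s: the stand is flush in the tray corner, the three brown eggs stand upright in its cups, the salt pot is centred on the coaster (replaced once after being knocked about 3 cm aside), and the terracotta pot has not moved; no verdict came back.

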